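Ready the carving jig and put up the chisels

TASK

Get this carving bench ready for the next job: turn the wooden leg between the jig's centres until its dark inlaid line faces straight up, and slide the flat blank along the bench, without lifting it, until it lies wholly on the round mat. Lay every chisel in a notch of the rack, blade to the rear rail, and only when all of them are in lay the keeper bar across over their handles, in the slots of the two end blocks. Leave the glue bottle, the tin and the mallet where they are.

Things in the scene. Friction and masses are not known exactly. Their poses are not given: they have to be found in the camera images.
- leg (a joint): how far the short turned wooden leg held between the centres of the carving jig is turned about its own axis, rad: 0 = the dark inlaid line faces straight up; positive = the line is tipped towards the jig's +x side (the far side from the robot). It can turn about half a turn either way from 0, with light drag (0.06 N m, about 3 N at its skin), and stays where it is left
- leg_axis (a point): the middle of the turned leg, on its axis, 120 mm above the bench. Its axes are the jig's: y runs along the leg's axis (the line between the centres), z is up, x points away from the robot. Round the middle the leg is a plain cylinder, 46 mm across and 80 mm long (40 mm to either side of this point), the place to take hold of it; beaded and thinner beyond, 172 mm long in all
- leg_mark (a point): the middle of the dark wood line, 7 mm wide and 76 mm long, let into the skin of the leg along its length, 23 mm from its axis; its z axis points straight out of the leg there. At the start it looks away from the robot or down on that side
- jig: carving jig fixed to the bench: base board 90 x 250 x 15 mm with two upright posts 60 x 25 mm in plan, their tops 145 mm above the bench, centred 112 mm to either side along its y, that carry the leg between centres. Origin: middle of its underside, on the bench, straight below leg_axis; same axes
- rack: wooden chisel rack fixed to the bench. Origin on the bench; x points from its front rail (near the robot) to its rear rail, y along the rails, z up. Base board 15 mm thick, x -64 to +110 mm, y +-135; open space between the rails for fingers. A chisel laid in properly, blade to +x, has its origin 52 mm up at x about 0 (-32 to +26 will do) and y -84, -28, +28 or +84 mm
- rack_front (a point): middle of the rack's front rail (16 mm deep along x), 35 mm to -x of the rack's origin, at the height of its notch floors, 40 mm over the bench. Four notches for handles, 33 mm wide, at y -84, -28, +28, +84 mm, between teeth 16 mm higher
- rack_rear (a point): middle of the rack's rear rail (16 mm deep), 95 mm to +x of the rack's origin, at the height of its notch floors, 48 mm over the bench. Four notches for blades, 24 mm wide, at the same y as those in front, between teeth 16 mm higher
- slots_mid (a point): the place of the keeper bar's origin when home: midway between the end blocks of the front rail, 68 mm over the bench, in the rack's axes. The blocks stand at y 100 to 133 mm either side with tops at this height; on each, two cheeks 16 mm higher leave a slot 40 mm wide (along x) for the bar, which passes 4 mm over the handles
- keeper: keeper bar: loose plain wooden batten 30 (x) x 270 (y) x 20 mm (z), 0.11 kg. Origin: centre of its underside. It starts flat on the bench behind the rack. When home its origin is at slots_mid (30 mm along y either way will do)
- blank: flat turning blank: loose wooden disc 130 mm across and 22 mm thick with a round tenon, 40 mm across, standing 22 mm higher at the centre of its top (top of the tenon 44 mm over the bench). 0.24 kg. Origin: centre of its underside
- mat: round black rubber mat, 180 mm across, under 1 mm thick and fixed to the bench, so thin that things slide onto it without a step. Origin: its centre, on the bench
- glue: white glue bottle 54 mm across, 130 mm tall; not part of the job. Origin: centre of its underside
- tin: empty metal tin 72 mm across, 90 mm tall; not part of the job. Origin: centre of its underside
- mallet: wooden mallet lying beyond the work, head 70 x 100 x 60 mm and a 160 mm handle to its +y; not part of the job. Origin: centre of the underside of its head
- chisel1: wood chisel, one of three or four alike (may be absent): square-sided wooden handle 130 x 24 x 24 mm, then an 8 mm steel blade along +x, 197 mm overall, 0.1 kg. Origin: middle of the handle, on its axis (12 mm up when lying on the bench); handle from x -65 to +65 mm, blade on to +132 mm; best gripped 15 mm ahead of the origin. Starts flat on the bench, blade away from the robot
- chisel1_tip (a point): cutting end of that chisel's blade, on its axis, 132 mm ahead of its origin
- chisel2: wood chisel, one of three or four alike (may be absent): square-sided wooden handle 130 x 24 x 24 mm, then an 8 mm steel blade along +x, 197 mm overall, 0.1 kg. Origin: middle of the handle, on its axis (12 mm up when lying on the bench); handle from x -65 to +65 mm, blade on to +132 mm; best gripped 15 mm ahead of the origin. Starts flat on the bench, blade away from the robot
- chisel2_tip (a point): cutting end of that chisel's blade, on its axis, 132 mm ahead of its origin
- chisel3: wood chisel, one of three or four alike (may be absent): square-sided wooden handle 130 x 24 x 24 mm, then an 8 mm steel blade along +x, 197 mm overall, 0.1 kg. Origin: middle of the handle, on its axis (12 mm up when lying on the bench); handle from x -65 to +65 mm, blade on to +132 mm; best gripped 15 mm ahead of the origin. Starts flat on the bench, blade away from the robot
- chisel3_tip (a point): cutting end of that chisel's blade, on its axis, 132 mm ahead of its origin
- chisel4: wood chisel, one of three or four alike (may be absent): square-sided wooden handle 130 x 24 x 24 mm, then an 8 mm steel blade along +x, 197 mm overall, 0.1 kg. Origin: middle of the handle, on its axis (12 mm up when lying on the bench); handle from x -65 to +65 mm, blade on to +132 mm; best gripped 15 mm ahead of the origin. Starts flat on the bench, blade away from the robot
- chisel4_tip (a point): cutting end of that chisel's blade, on its axis, 132 mm ahead of its origin
Mind the look-alikes: they are no part of the job. What is shaped like the chisel3 but purple is not meant.

How it is judged:
On the way:
1. every chisel lies in its notches while the keeper bar is still off the rack (z of chisel1 in the frame of rack between 0.046 and 0.058 m and x of chisel1 in the frame of rack between -0.032 and 0.026 m and y of chisel1 in the frame of rack between -0.1 and 0.1 m and angle between the x axis of each of chisel1, chisel2, chisel3, chisel4 and the x axis of rack, either way round below 0.15 rad and x of each of chisel1_tip, chisel2_tip, chisel3_tip, chisel4_tip in the frame of rack above 0.09 m and linear speed of each of chisel1, chisel2, chisel3, chisel4 below 0.02 m/s and z of chisel2 in the frame of rack between 0.046 and 0.058 m and x of chisel2 in the frame of rack between -0.032 and 0.026 m and y of chisel2 in the frame of rack between -0.1 and 0.1 m and z of chisel3 in the frame of rack between 0.046 and 0.058 m and x of chisel3 in the frame of rack between -0.032 and 0.026 m and y of chisel3 in the frame of rack between -0.1 and 0.1 m and z of chisel4 in the frame of rack between 0.046 and 0.058 m and x of chisel4 in the frame of rack between -0.032 and 0.026 m and y of chisel4 in the frame of rack between -0.1 and 0.1 m and (x of keeper in the frame of rack above 0 m or z of keeper in the frame of rack above 0.09 m or z of keeper in the frame of rack below 0.03 m)), for 0.2 s.
At the end, for the whole second after the job is handed in: the leg's line faces up within 0.13 rad; the blank lies flat with its centre within 26 mm of the mat's; every chisel lies in a front and a rear notch of the rack, blade to the rear; the keeper bar lies in both slots over the handles; all at rest (z of chisel1 in the frame of rack between 0.046 and 0.058 m and x of chisel1 in the frame of rack between -0.032 and 0.026 m and y of chisel1 in the frame of rack between -0.1 and 0.1 m and angle between the x axis of each of chisel1, chisel2, chisel3, chisel4 and the x axis of rack, either way round below 0.15 rad and x of each of chisel1_tip, chisel2_tip, chisel3_tip, chisel4_tip in the frame of rack above 0.09 m and linear speed of each of chisel1, chisel2, chisel3, chisel4, keeper, blank below 0.02 m/s and z of chisel2 in the frame of rack between 0.046 and 0.058 m and x of chisel2 in the frame of rack between -0.032 and 0.026 m and y of chisel2 in the frame of rack between -0.1 and 0.1 m and z of chisel3 in the frame of rack between 0.046 and 0.058 m and x of chisel3 in the frame of rack between -0.032 and 0.026 m and y of chisel3 in the frame of rack between -0.1 and 0.1 m and z of chisel4 in the frame of rack between 0.046 and 0.058 m and x of chisel4 in the frame of rack between -0.032 and 0.026 m and y of chisel4 in the frame of rack between -0.1 and 0.1 m and z of keeper in the frame of rack between 0.063 and 0.073 m and x of keeper in the frame of rack between -0.046 and -0.024 m and y of keeper in the frame of rack between -0.03 and 0.03 m and angle between the y axis of keeper and the y axis of rack, either way round below 0.12 rad and angle between leg_mark's own z axis and vertical below 0.13 rad and horizontal distance between blank and mat below 0.026 m and height (world z) of blank below 0.006 m and angle between blank's own z axis and vertical below 0.05 rad); the robot touches nothing.
It fails at once if the blank was lifted off the bench (more than 15 mm) (height (world z) of blank above 0.015 m).
It fails at once if the glue bottle, the tin or the mallet was moved more than 30 mm (distance of any of glue, tin, mallet from where it was at the start of the episode above 0.03 m).
Of chisel1, chisel2, chisel3, chisel4 only 3 to 4 are there at a start; the rules pass over those that are not, and their reading is None.
At some moment in a run one of blank may be knocked a few centimetres aside while the robot is not near it.
Once in a run the grip may slacken for a moment while it holds something.
It also fails if it takes over 210 s, if anything falls off the work surface, if the arm or the gripper's body presses on something with over 40 N, if the wrist force passes 120 N, or if a joint passes its speed limit or range.

ROBOT

A 6-joint arm with a two-finger parallel gripper is mounted at the origin on the work surface. World frame = base frame: x ahead of the robot, y to its left, z up, the work surface at z = 0. Lengths are in m, angles in rad, forces in N, time in s.
With the tool pointing down it reaches from about 0.35 to 0.85 m from the base axis. Payload 8.1 kg.
Tool frame: the origin (TCP) lies on the mounting face of the last link; the fingertips stand ahead of it and the grasp point (between the pads) lies 167 mm ahead of it (robot.tcp_to_tips is the z of the fingertips in the tool frame, in m); z points along the fingers, y is the direction in which the jaws open and shut (so a half turn about z gives the same grasp; the last joint's range is limited). The gripper opens to 93 mm and grips with 3 to 60 N. Pads are 15 mm wide; open, the fingers measure 128 mm over their backs; the gripper's body (75 mm by 188 mm) begins 65 mm behind the grasp point.
Start: joints at [-1.431, 0.13, 1.488, -0, 1.523, -0.085], TCP at [0.134, -0.585, 0.405] pointing down, gripper open.
Joint ranges: [-2.96, 2.96], [-0.89, 2.26], [0.02, 2.5], [-1.34, 4.48], [0, 2.73], [-2.66, 2.66]. Speed limits (rad/s): [2.39, 2.39, 2.79, 3.14, 3.14, 3.14].

INTERFACE

Orientations are given as a rotation vector (axis times angle).
In Python, from plant import read_state, vision, ticket, robot gives the robot as it stands. The module is installed in compiled form; this text tells all that it offers.
- The arm moves only by the tool send_rows, never from a script. Its argument "rows" is a list of rows, each a list of 7 numbers: the shift along the tool's x, y, z in units of 50 cm (1.0 is 50 cm), then the turn, a rotation vector about the tool's x, y, z in units of 45 degrees (1.0 is 45 degrees), then the closure, from 0 (fully open) to 1 (shut). A call has 1 to 20 rows; each row is the pose to reach, as a shift and turn from the pose commanded when the call began, along the tool's axes at that moment; what a row does not reach only later rows make up. A row lasts 1/10 s, in which the tool goes at most 50 mm and 8.59 degrees, less where a joint would pass 70% of its speed; a pose out of reach is approached as far as the arm can. A call with a number of a shift or a turn outside -1 to 1 is refused whole. A call with a gripper value outside its range is refused whole. The fingers move at their own pace and stop on an object; "grip_force" is the grip in N (left out, the last holds). Time passes only in rows, so rows that repeat a pose let the fingers close. It gives the time, the measured TCP pose, the force and the opening at its end, in the units of the state.
- read_state(): the state, without advancing time (a new reading comes with each control period).
- vision.read_camera(name): name is "side" or "top"; returns a dict with "img" (420x560x3 uint8, red, green, blue), "fx", "fy", "cx", "cy" (pixels), "rvec" (rotation vector, rad) and "tvec" (3), from world to camera coordinates, as OpenCV has them. Camera axes: x right, y down, z forward; pixel columns grow to the right and rows downward; lengths in m; the calibration is good to about 2 mm. A picture is of the moment at which its call begins. There is no depth.
- ticket.close_job(): hands the job in, once; it reports no verdict.
The state is a dict: "t": time; "q": joint angles; "dq": joint speeds; "joint_torque": joint torques, N m; "tool_pos": TCP position; "orientation": TCP orientation; "force": force on the tool from outside, world axes, zero at the start; "wrist_torque": the same for the moment, N m; "opening": finger opening in m.
Only numpy, scipy, OpenCV 4.12 (cv2) and the standard library are available. Lean on these libraries where they do the work, as an engineer would, in place of code of your own. Each camera call takes 0.05 s, during which the arm holds its last target.

## Working session

There is one attempt and no reset: what is moved stays moved. The work goes in short steps, Python scripts to look and compute and a tool call to move; the robot and the scene stay as the last step left them, time stands still between calls to the robot, and variables do not carry over. Pictures are saved under pics/ and viewed, and the job is handed in when it is done.

Besides the shell and the picture viewer there is one more tool, called after "Emit:" as name([rows], argument=value, ...), one row to a line, values as JSON. send_rows: Moves the arm, as the interface text tells. Its arguments: {"type":"object","properties":{"rows":{"type":"array"},"grip_force":{"type":"number"}},"required":["rows"]}

```bash
ls; mkdir -p pics
python3 - <<'E'
from plant import read_state, vision, ticket, robot
import cv2
s=read_state(); print(s); print([a for a in dir(robot) if a[0]!='_'])
for n in("top","side"):
    c=vision.read_camera(n); cv2.imwrite(f"pics/{n}0.png",c["img"][:,:,::-1]); print(n,{k:v for k,v in c.items() if k!="img"})
E
```

```text
pics
{'t': 0.0, 'q': array([-1.43141069e+00,  1.31186269e-01,  1.48928291e+00, -2.02740524e-05,
        1.52297139e+00, -8.54064337e-02]), 'dq': array([ 1.76128544e-03, -9.96777338e-05, -1.01405781e-03, -7.75614355e-04,
       -1.98637999e-03, -3.60193173e-04]), 'joint_torque': array([ 3.61023653e-03, -5.59837496e+01, -4.91759348e+01,  7.70484237e-02,
        3.51103710e-02, -1.31242227e-04]), 'tool_pos': array([ 0.13372523, -0.5846787 ,  0.40367013]), 'orientation': array([-3.11993465e+00, -3.52153992e-01,  1.10065573e-04]), 'force': array([0.62972722, 0.66007517, 0.54615074]), 'wrist_torque': array([-0.01044241, -0.02308585,  0.02086679]), 'opening': 0.09338442182462899}
['IKError', 'tcp_to_tips']
top {'fx': 430.9683605201524, 'fy': 430.9683605201524, 'cx': 279.94186377192455, 'cy': 209.2279164857655, 'rvec': array([ 2.15462663, -2.18933004,  0.07058781]), 'tvec': array([0.01147178, 0.60934033, 1.42341313])}
side {'fx': 384.55285480673996, 'fy': 384.55285480673996, 'cx': 280.09214927879975, 'cy': 216.06724966286032, 'rvec': array([ 2.44983693, -0.11399006,  0.04735512]), 'tvec': array([-0.58380109,  0.10649158,  1.11886866])}
```

View pics/top0.png

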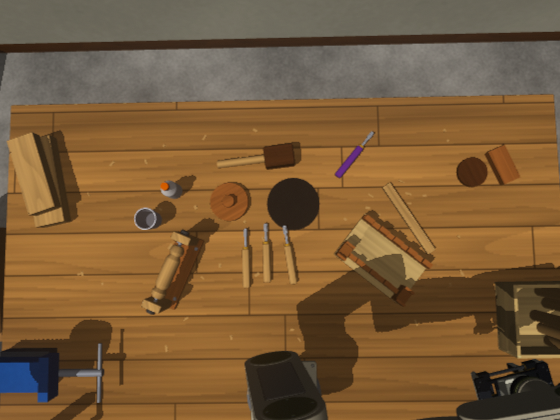

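View pics/side0.png

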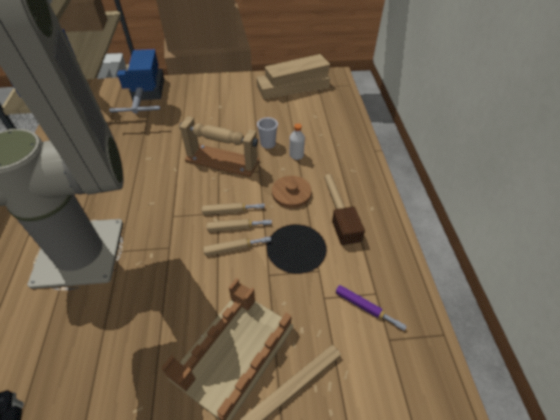

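```bash
cat > h.py <<'E'
import numpy as np, cv2
from scipy.spatial.transform import Rotation as R
from scipy.optimize import least_squares
from plant import read_state, vision, ticket, robot
def cam(n):
    c=vision.read_camera(n); c["R"]=R.from_rotvec(c["rvec"]).as_matrix(); c["K"]=np.array([[c["fx"],0,c["cx"]],[0,c["fy"],c["cy"]],[0,0,1]]); return c
def proj(c,P):
    P=np.atleast_2d(P)@c["R"].T+c["tvec"]; return np.c_[c["fx"]*P[:,0]/P[:,2]+c["cx"],c["fy"]*P[:,1]/P[:,2]+c["cy"]]
def plane(c,uv,z):
    uv=np.atleast_2d(uv); d=np.c_[(uv[:,0]-c["cx"])/c["fx"],(uv[:,1]-c["cy"])/c["fy"],np.ones(len(uv))]@c["R"]
    o=-c["R"].T@c["tvec"]; return o+d*((z-o[2])/d[:,2])[:,None]
def crop(c,u0,u1,v0,v1,s,name,over=None):
    im=cv2.resize(c["img"][v0:v1,u0:u1],None,fx=s,fy=s,interpolation=cv2.INTER_CUBIC)[:,:,::-1].copy()
    for u in range((u0+9)//10*10,u1,10):
        cv2.line(im,(int((u-u0+.5)*s),0),(int((u-u0+.5)*s),6 if u%50 else 14),(0,255,255),1)
        if u%20==0: cv2.putText(im,str(u),(int((u-u0+.5)*s)-8,24),0,.35,(0,255,255),1)
    for v in range((v0+9)//10*10,v1,10):
        cv2.line(im,(0,int((v-v0+.5)*s)),(6,int((v-v0+.5)*s)),(0,255,255),1)
        if v%20==0: cv2.putText(im,str(v),(8,int((v-v0+.5)*s)+4),0,.35,(0,255,255),1)
    if over:
        for pts,col in over:
            pts=((np.asarray(pts)-[u0,v0]+.5)*s).astype(int)
            cv2.polylines(im,[pts.reshape(-1,1,2)],False,col,1)
    cv2.imwrite("pics/"+name,im)
E
python3 - <<'E'
from h import *
import pickle
c={n:cam(n) for n in("top","side")}; pickle.dump(c,open("c0.pkl","wb"))
crop(c["top"],320,450,175,310,4.4,"rack_t.png")
crop(c["side"],155,355,270,420,3.9,"rack_s.png")
crop(c["top"],190,330,165,300,4.4,"mid_t.png")
crop(c["side"],195,335,165,285,5,"mid_s.png")
crop(c["top"],125,215,215,320,5.5,"jig_t.png")
crop(c["side"],170,320,105,185,5,"jig_s.png")
for n in c: print(n,-c[n]["R"].T@c[n]["tvec"])
E
```

```text
top [ 0.49164617 -0.02096931  1.46812006]
side [ 0.51736179 -0.68171741  0.93361094]
```

View pics/rack_t.png

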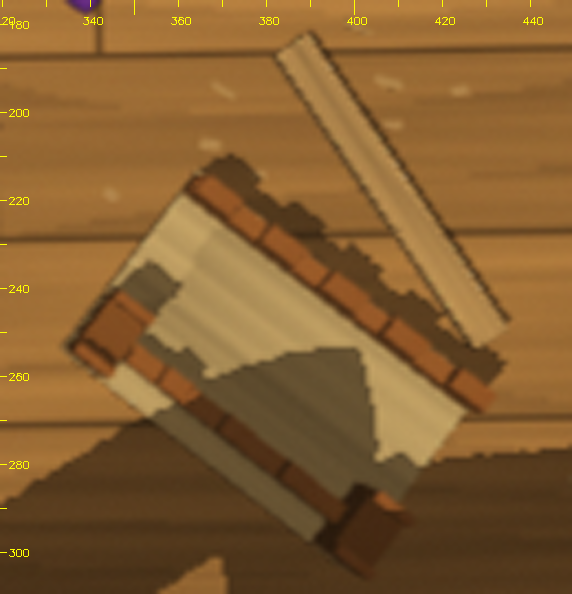

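View pics/rack_s.png

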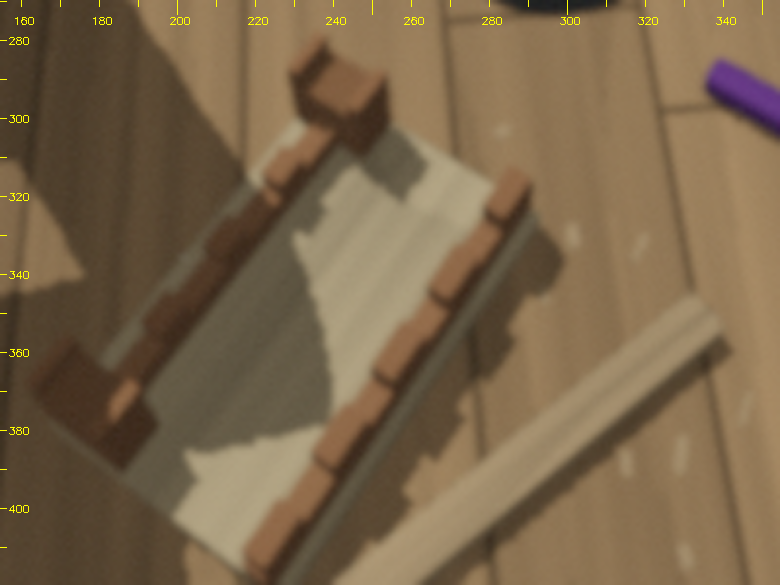

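View pics/mid_t.png

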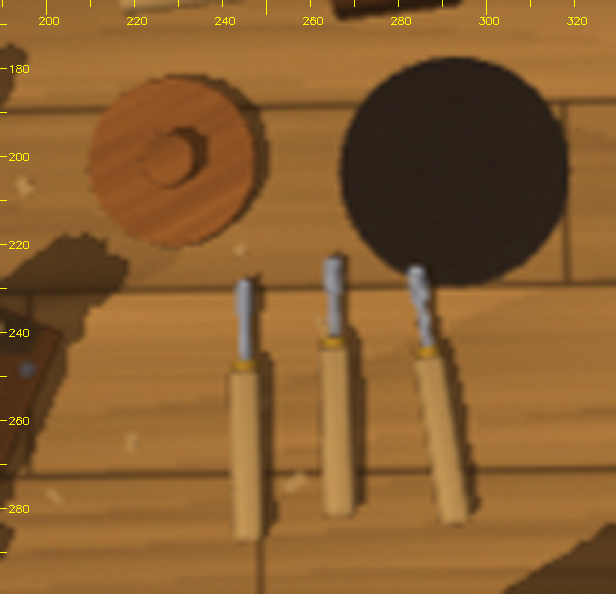

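View pics/mid_s.png

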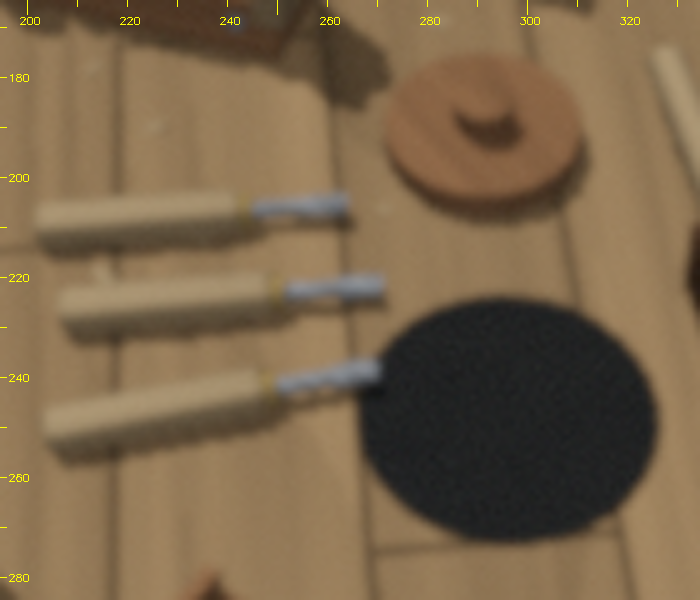

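View pics/jig_t.png

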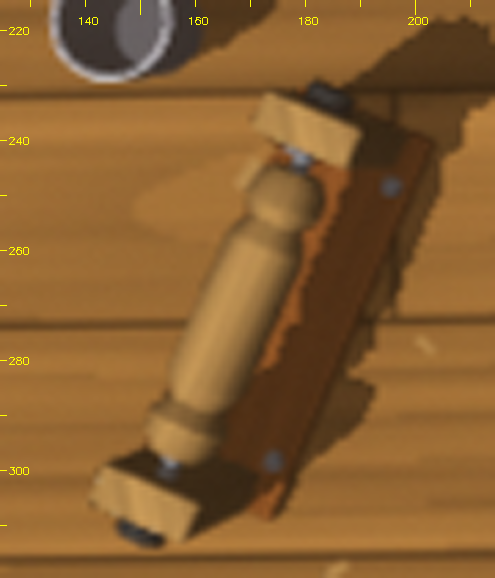

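View pics/jig_s.png

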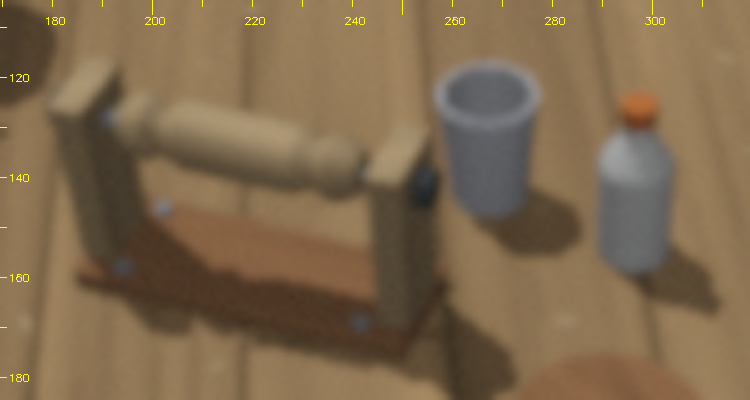

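```bash
cat > fit.py <<'E'
from h import *
from scipy.ndimage import map_coordinates, gaussian_filter
def box(x0,x1,y0,y1,z0,z1,bottom=True):
    P=lambda x,y,z:[x,y,z]
    e=[]
    for z in ([z0,z1] if bottom else [z1]):
        q=[P(x0,y0,z),P(x1,y0,z),P(x1,y1,z),P(x0,y1,z)]
        e+=[(q[i],q[(i+1)%4]) for i in range(4)]
    return [tuple(np.array(p)/1000. for p in s) for s in e]
def seg(pl): 
    pl=np.array(pl)/1000.; return [(pl[i],pl[i+1]) for i in range(len(pl)-1)]
def circ(r,z,n=24):
    a=np.linspace(0,2*np.pi,n+1); return seg(np.c_[r*np.cos(a),r*np.sin(a),z+0*a])
def rack():
    e=box(-64,110,-135,135,15,15,False)[:]
    ys=[-16,16,40,72,96]
    def rail(x0,x1,zf,half,end):
        s=[]
        for x in(x0,x1):
            p=[[x,-end,zf+16]]
            for yc in(-84,-28,28,84):
                p+=[[x,yc-half,zf+16],[x,yc-half,zf],[x,yc+half,zf],[x,yc+half,zf+16]]
            p+=[[x,end,zf+16]]; s+=seg(p)
        return s
    e+=rail(87,103,48,12,133)
    e+=rail(-43,-27,40,16.5,100)
    for s in(-1,1):
        y0,y1=sorted((100*s,133*s))
        for x in (-55,-15): e+=seg([[x,y0,84],[x,y1,84]])
        for y in (y0,y1): e+=seg([[-55,y,68],[-15,y,68]])
    return e
M={'rack':rack(),'keeper':box(-15,15,-135,135,0,20,False)+[s for s in box(-15,15,-135,135,0,20)[:4]],
 'blank':circ(65,22)+circ(20,44),'mat':circ(90,0.5),
 'chisel':box(-65,65,-12,12,-12,12),'glue':circ(27,0),'tin':circ(36,90)}
def grad(img):
    g=[gaussian_filter(img[:,:,k].astype(float),0.7) for k in range(3)]
    return sum(np.abs(np.gradient(a,axis=1)) for a in g),sum(np.abs(np.gradient(a,axis=0)) for a in g)
def grads(c): return {n:[(np.gradient(a,axis=1),np.gradient(a,axis=0)) for a in [gaussian_filter(c[n]["img"][:,:,k].astype(float),0.8) for k in range(3)]] for n in c}
def score(c,G,edges,x,y,yaw,z,tilt=None):
    Rz=R.from_euler('z',yaw).as_matrix(); t=np.array([x,y,z]); tot=0;w=0
    if not isinstance(edges,np.ndarray):pass
    for n in c:
        A=np.array([Rz@a+t for a,b in edges]);B=np.array([Rz@b+t for a,b in edges])
        a=proj(c[n],A);b=proj(c[n],B); d=b-a; L=np.hypot(*d.T)+1e-6
        nx,ny=-d[:,1]/L,d[:,0]/L
        s=np.linspace(.05,.95,12)
        U=(a[:,0:1]+d[:,0:1]*s);V=(a[:,1:2]+d[:,1:2]*s)
        v=0
        for gx,gy in G[n]:
            v=v+np.abs(map_coordinates(gx,[V,U],order=1,mode='nearest')*nx[:,None]+map_coordinates(gy,[V,U],order=1,mode='nearest')*ny[:,None])
        v=np.minimum(v,80)
        tot+=(v.mean(1)*L).sum()/L.sum()
    return tot/len(c)
def fit(c,G,edges,x,y,yaw,z,r=0.02,ryaw=0.12,useyaw=True):
    best=(-1,)
    rng=np.random.default_rng(0)
    for it in range(4):
        N=250
        P=np.c_[x+rng.uniform(-r,r,N),y+rng.uniform(-r,r,N),yaw+(rng.uniform(-ryaw,ryaw,N) if useyaw else 0)]
        P[0]=x,y,yaw
        S=[score(c,G,edges,*p,z) for p in P]; k=int(np.argmax(S)); x,y,yaw=P[k]; r/=3;ryaw/=3
    from scipy.optimize import minimize
    f=lambda p:-score(c,G,edges,x+p[0]/1000,y+p[1]/1000,yaw+(p[2]/100 if useyaw else 0),z)
    o=minimize(f,[0,0,0],method='Nelder-Mead',options=dict(initial_simplex=[[0,0,0],[2,0,0],[0,2,0],[0,0,1]]))
    p=o.x; return x+p[0]/1000,y+p[1]/1000,yaw+(p[2]/100 if useyaw else 0),-o.fun
def over(c,edges,x,y,yaw,z,col):
    Rz=R.from_euler('z',yaw).as_matrix(); t=np.array([x,y,z])
    return [(proj(c,np.array([Rz@a+t,Rz@b+t])),col) for a,b in edges]
E
cat > f1.py <<'E'
from fit import *; import pickle
c=pickle.load(open("c0.pkl","rb"));G=grads(c);T=c["top"]
res={}
def go(name,model,uv,zuv,yaw,z,useyaw=True,cams=("top","side"),**k):
    p=plane(T,uv,zuv)[0]; cc={n:c[n] for n in cams}
    r=fit(cc,G,M[model],p[0],p[1],yaw,z,useyaw=useyaw,**k); res[name]=(model,*r[:3],z); 
    each=[fit({n:c[n]},G,M[model],*r[:3],z,r=.008,ryaw=.04,useyaw=useyaw)[:3] for n in cams]
    print(name,np.round(p[:2],4),np.round(r,4),[list(np.round(e,4)) for e in each])
ra=plane(T,[[363,216],[431,265]],.06); d=ra[0]-ra[1]; print("rack y dir",d); yaw=np.arctan2(-d[0],d[1])
mid=ra.mean(0); x=np.array([np.cos(yaw),np.sin(yaw),0]); org=mid-0.095*x
uv=proj(T,[org[0],org[1],0])[0]
go('rack','rack',uv,0,yaw,0)
k=plane(T,[[386,184],[430,250]],.02); d=k[0]-k[1]
go('keeper','keeper',proj(T,k.mean(0))[0],.02,np.arctan2(-d[0],d[1]),0)
go('blank','blank',[228.5,201],.022,0,0,False)
go('mat','mat',[292.5,203],0,0,0,False)
for i,(a,b) in enumerate([((244.5,249),(246.5,286)),((264.5,244),(267.5,281)),((286,247),(293,282))]):
    q=plane(T,[a,b],.024); d=q[0]-q[1]; 
    go(f'chisel{i+1}','chisel',proj(T,q.mean(0))[0],.024,np.arctan2(d[1],d[0]),.012)
pickle.dump(res,open("res0.pkl","wb"))
for n,(u0,u1,v0,v1,s) in dict(top=(195,445,170,310,3.1),side=(160,400,165,419,2.3)).items():
    o=[]
    for k,(m,x,y,yw,z) in res.items(): o+=over(c[n],M[m],x,y,yw,z,(0,255,0))
    crop(c[n],u0,u1,v0,v1,s,f"ov_{n}.png",o)
E
python3 f1.py
```

```text
rack y dir [0.16189075 0.21372438 0.        ]
rack [ 0.4232 -0.3191] [ 0.4227 -0.3195 -0.6764 23.6498] [[np.float64(0.4228), np.float64(-0.3204), np.float64(-0.6767)], [np.float64(0.4234), np.float64(-0.3179), np.float64(-0.676)]]
keeper [ 0.5774 -0.4263] [ 0.571  -0.4289 -1.0115 28.1308] [[np.float64(0.5747), np.float64(-0.4341), np.float64(-1.0102)], [np.float64(0.5667), np.float64(-0.4292), np.float64(-1.009)]]Traceback (most recent call last):
  File "f1.py", line 15, in <module>
    go('blank','blank',[228.5,201],.022,0,0,False)
    ~~^^^^^^^^^^^^^^^^^^^^^^^^^^^^^^^^^^^^^^^^^^^^
  File "f1.py", line 6, in go
    r=fit(cc,G,M[model],p[0],p[1],yaw,z,useyaw=useyaw,**k); res[name]=(model,*r[:3],z);
  File "fit.py", line 59, in fit
    P=np.c_[x+rng.uniform(-r,r,N),y+rng.uniform(-r,r,N),yaw+(rng.uniform(-ryaw,ryaw,N) if useyaw else 0)]
      ~~~~~^^^^^^^^^^^^^^^^^^^^^^^^^^^^^^^^^^^^^^^^^^^^^^^^^^^^^^^^^^^^^^^^^^^^^^^^^^^^^^^^^^^^^^^^^^^^^^
    res = self.concatenate(tuple(objs), axis=axis)
ValueError: all the input array dimensions except for the concatenation axis must match exactly, but along dimension 0, the array at index 0 has size 250 and the array at index 2 has size 1
```

```bash
sed -i "s/yaw+(rng.uniform(-ryaw,ryaw,N) if useyaw else 0)\]/yaw+rng.uniform(-ryaw,ryaw,N)*useyaw]/" fit.py
sed -i "s/np.arctan2(-d\[0\],d\[1\]),0)/np.arctan2(-d[0],d[1]),0,cams=('top',))/; s/list(np.round(e,4))/[float(q) for q in np.round(e,4)]/" f1.py; python3 f1.py
```

```text
rack y dir [0.16189075 0.21372438 0.        ]
rack [ 0.4232 -0.3191] [ 0.4227 -0.3195 -0.6764 23.6498] [[0.4228, -0.3204, -0.6767], [0.4234, -0.3179, -0.676]]
keeper [ 0.5774 -0.4263] [ 0.5744 -0.4342 -1.01   35.5325] [[0.5747, -0.4341, -1.0102]]
blank [0.6405 0.1752] [ 0.6414  0.1768  0.     19.408 ] [[0.642, 0.1766, 0.0], [0.6402, 0.1774, 0.0]]
mat [ 0.6321 -0.0412] [ 6.3030e-01 -4.1200e-02  0.0000e+00  6.4324e+01] [[0.6305, -0.0424, 0.0], [0.6301, -0.0395, 0.0]]
chisel1 [0.417  0.1194] [4.14600e-01 1.21200e-01 1.07000e-02 3.40458e+01] [[0.4144, 0.1223, 0.0039], [0.4191, 0.1181, 0.0159]]
chisel2 [0.4325 0.0509] [4.37000e-01 5.17000e-02 3.13000e-02 3.35549e+01] [[0.4373, 0.0528, 0.0352], [0.4366, 0.0487, 0.0242]]
chisel3 [ 0.4247 -0.0272] [ 4.28300e-01 -2.82000e-02  1.45000e-01  3.20394e+01] [[0.428, -0.0272, 0.1591], [0.4296, -0.0315, 0.1444]]
```

View pics/ov_top.png

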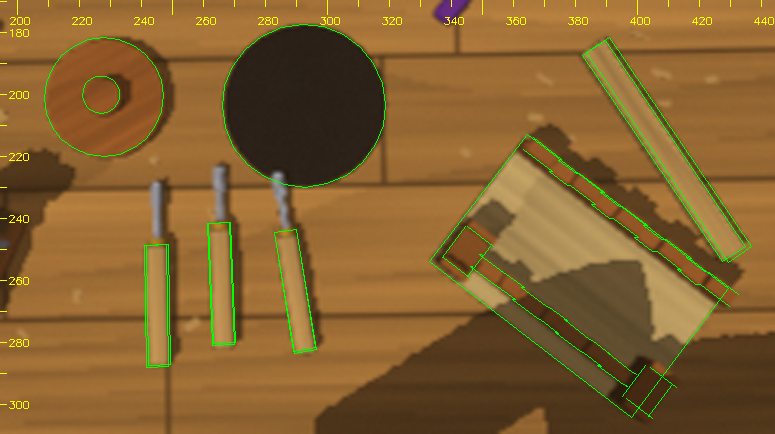

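View pics/ov_side.png

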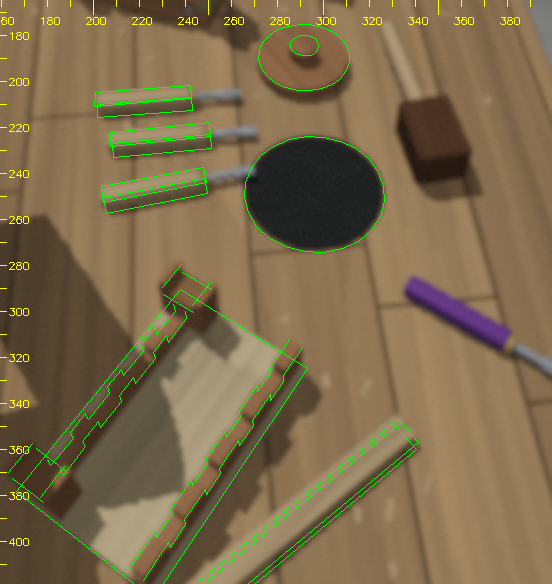

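Run:
```python
from h import *; import pickle
c=pickle.load(open("c0.pkl","rb"))
crop(c["top"],330,385,205,275,8.5,"r1.png")
crop(c["top"],380,440,240,310,8.5,"r2.png")
crop(c["side"],215,300,275,345,8.5,"r3.png")
crop(c["side"],160,260,340,420,7.2,"r4.png")
```

```text
(no output)
```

View pics/r1.png

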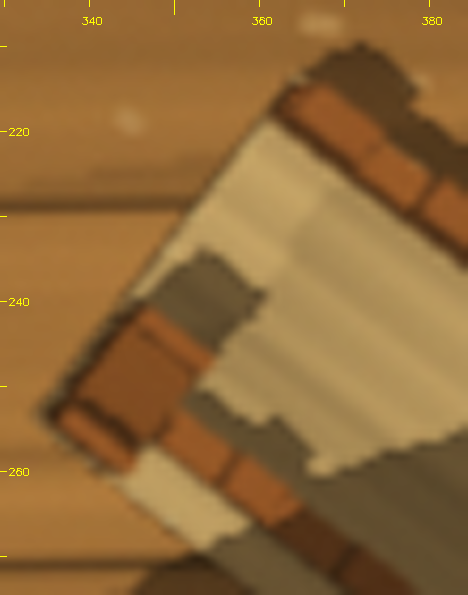

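View pics/r2.png

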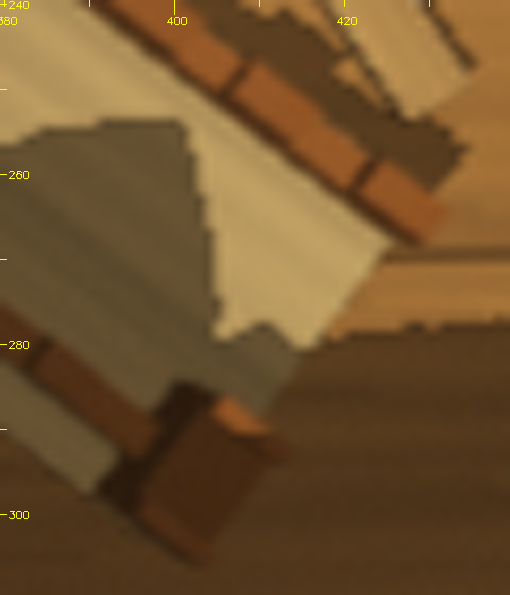

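View pics/r3.png

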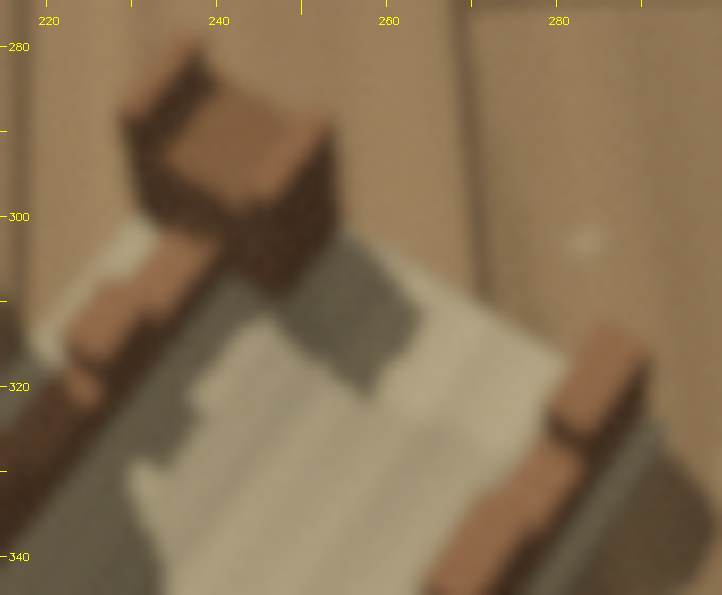

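View pics/r4.png

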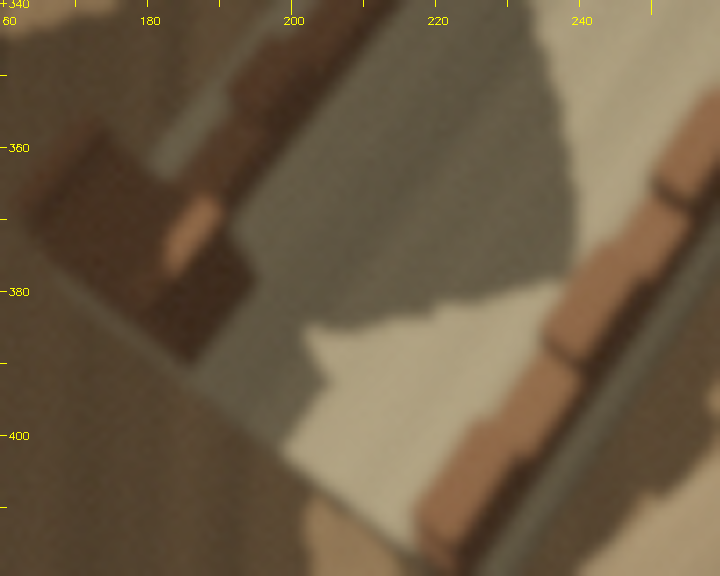

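```bash
cat > f2.py <<'E'
from fit import *; import pickle
c=pickle.load(open("c0.pkl","rb"));G=grads(c)
pts=[("top",(95,72,57),(379.3,227.5)),("top",(95,-40,57),(407,248.7)),("top",(95,-96,57),(422.3,260)),
("side",(95,96,57),(281,325.7)),("side",(95,-16,57),(253.3,366.2)),("side",(95,-72,57),(238,388.7))]
lines=[("top",(0,135,15),(1,135,15),[(345,239.5),(352,229.5)]),("top",(-64,0,15),(-64,1,15),[(344,262.3),(354,269.5),(390,297.5)]),
("side",(-64,0,15),(-64,1,15),[(218,314),(230,300.3),(179.5,362),(198,341)]),("side",(0,-135,15),(1,-135,15),[(190,392),(216,416)]),("side",(0,135,15),(1,135,15),[(262,305.5),(278,315)])]
def res(p,cams=("top","side")):
    Rz=R.from_euler('z',p[2]).as_matrix();t=np.array([p[0],p[1],0]);r=[]
    for n,P,uv in pts:
        if n in cams: r+=list(proj(c[n],Rz@(np.array(P)/1000)+t)[0]-uv)
    for n,A,B,uvs in lines:
        if n not in cams: continue
        a,b=proj(c[n],np.array([Rz@(np.array(A)/1000)+t,Rz@(np.array(A)/1000+(np.array(B)-A)*.05)+t])); d=(b-a)/np.hypot(*(b-a))
        r+=[float(d[0]*(u[1]-a[1])-d[1]*(u[0]-a[0])) for u in uvs]
    return np.array(r)
for cams in(("top","side"),("top",),("side",)):
    o=least_squares(res,[.42,-.32,-.65],args=(cams,),loss='soft_l1'); print(cams,o.x.round(4),res(o.x,cams).round(1))
    if len(cams)==2: X=o.x
r=pickle.load(open("res0.pkl","rb")); r['rack']=('rack',*X,0); pickle.dump(r,open("res0.pkl","wb"))
crop(c["top"],325,445,170,310,4.3,"ov_r_t.png",over(c["top"],M['rack'],*X,0,(0,255,0)))
crop(c["side"],155,355,270,420,3.9,"ov_r_s.png",over(c["side"],M['rack'],*X,0,(0,255,0)))
E
python3 f2.py
```

```text
('top', 'side') [ 0.4236 -0.3187 -0.6725] [-0.1 -0.3 -0.  -0.5 -1.3 -1.2 -0.8  0.8 -0.5  0.3 -0.4  0.   1.   0.5
  0.   0.4  0.1 -0.8 -0.1 -0.5  0.6 -3.1 -0.   0.6  0.3]
('top',) [ 0.422  -0.3205 -0.6732] [ 0.5  0.1  0.6  0.  -0.7 -0.7  0.3 -0.2  0.   0.4  0.2]
('side',) [ 0.4243 -0.3179 -0.6744] [-0.5  0.6 -0.2  0.  -0.1 -0.4 -0.8 -0.2 -0.5  0.6 -2.6  0.5  1.   0.7]
```

View pics/ov_r_t.png

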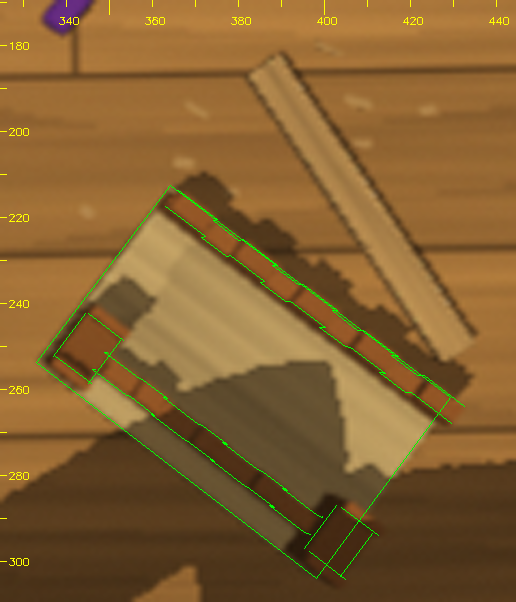

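View pics/ov_r_s.png

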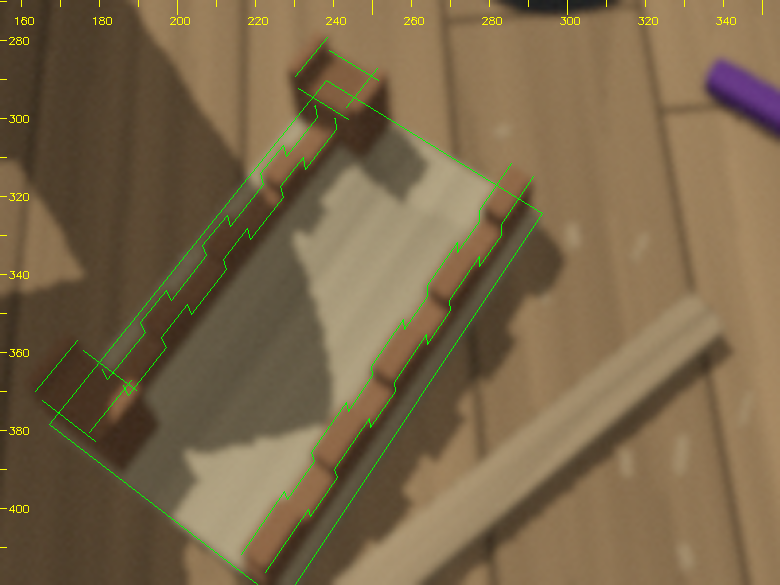

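```bash
cat > f3.py <<'E'
from fit import *; import pickle
c=pickle.load(open("c0.pkl","rb"));G=grads(c);T=c["top"]
M['jig']=box(-45,45,-125,125,15,15,False)[:4]+box(-30,30,99.5,124.5,145,145,False)+box(-30,30,-124.5,-99.5,145,145,False)+seg([[23,-40,120],[23,40,120]])+seg([[-23,-40,120],[-23,40,120]])
a=plane(T,[[180.5,238.5],[150.5,306]],.145); print(a, np.hypot(*(a[0]-a[1])[:2])); d=a[1]-a[0]; yaw=np.arctan2(-d[0],d[1]); m=a.mean(0)
X=fit(c,G,M['jig'],m[0],m[1],yaw,0,r=.015,ryaw=.08)
for n in c: print(n,np.round(fit({n:c[n]},G,M['jig'],*X[:3],0,r=.008,ryaw=.04),4))
print(m,yaw,np.round(X,4))
r=pickle.load(open("res0.pkl","rb"));r['jig']=('jig',*X[:3],0)
for n,uv,z in(('glue',(168,187),.1),('tin',(146,218),.09)):
    p=plane(T,[uv],z)[0]; print(n,p); Rj=R.from_euler('z',X[2]).as_matrix(); print('in jig',Rj.T@(p-[X[0],X[1],0]))
pickle.dump(r,open("res0.pkl","wb"))
crop(c["top"],125,215,215,320,5.5,"ov_j_t.png",over(c["top"],M['jig'],*X[:3],0,(0,255,0)))
crop(c["side"],170,320,105,185,5,"ov_j_s.png",over(c["side"],M['jig'],*X[:3],0,(0,255,0)))
E
python3 f3.py
```

```text
[[0.51441586 0.30708984 0.145     ]
 [0.31100709 0.39795489 0.145     ]] 0.22278147387804365
top [ 0.4114  0.3508  1.1878 28.2311]
side [ 0.4059  0.3373  1.1141 21.4557]
[0.41271147 0.35252236 0.145     ] 1.1506804275382752 [ 0.4107  0.349   1.1842 22.7862]
glue [0.68095748 0.35914794 0.1       ]
in jig [ 0.11130728 -0.24645326  0.1       ]
tin [0.5829784  0.43250203 0.09      ]
in jig [ 0.14230367 -0.12804741  0.09      ]
```

View pics/ov_j_t.png

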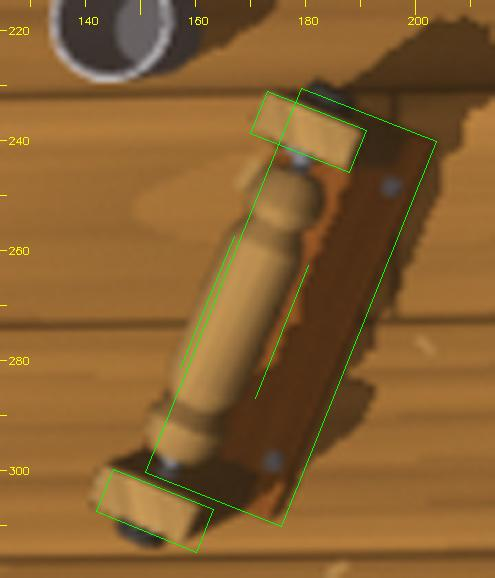

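View pics/ov_j_s.png

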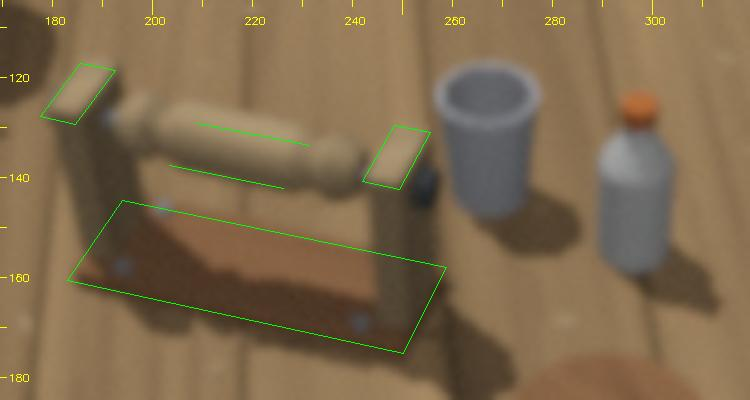

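```bash
cat > f4.py <<'E'
from fit import *; import pickle
exec(open("f3.py").read().split("a=plane")[0])
pts=[("top",p,u) for p,u in [((30,-124.5,145),(172.5,231.5)),((-30,-124.5,145),(190,238.3)),((-30,-99.5,145),(187.7,245.5)),((30,-99.5,145),(170,238)),
((30,99.5,145),(143.5,298.7)),((-30,99.5,145),(161,306)),((-30,124.5,145),(157.5,313)),((30,124.5,145),(140.3,305.5)),((-45,-125,15),(203.5,240.5)),((-45,125,15),(173.5,309.5))]]
pts+=[("side",(-45,125,15),(184.5,160.5)),("side",(-45,-125,15),(250.3,175.5)),("side",(45,-125,15),(259,161.5))]
def res(p,cams=("top","side")):
    Rz=R.from_euler('z',p[2]).as_matrix();t=np.array([p[0],p[1],0])
    return np.concatenate([proj(c[n],Rz@(np.array(P)/1000)+t)[0]-uv for n,P,uv in pts if n in cams])
for cams in(("top","side"),("top",),("side",)):
    o=least_squares(res,[.41,.35,1.15],args=(cams,),loss='soft_l1'); print(cams,o.x.round(4),res(o.x,cams).round(1))
    if len(cams)==2: X=o.x
r=pickle.load(open("res0.pkl","rb"));r['jig']=('jig',*X,0);pickle.dump(r,open("res0.pkl","wb"))
crop(c["top"],125,215,215,320,5.5,"ov_j_t.png",over(c["top"],M['jig'],*X[:3],0,(0,255,0)))
crop(c["side"],170,320,105,185,5,"ov_j_s.png",over(c["side"],M['jig'],*X[:3],0,(0,255,0)))
E
python3 f4.py
```

```text
('top', 'side') [0.4132 0.3526 1.1559] [ 0.7 -1.   0.9 -0.2 -0.1  0.1 -0.1  0.  -0.2 -0.4  0.2  0.2  0.4  0.9
 -0.3  0.5  0.1 -0.2  0.   0.  -0.5 -1.4 -0.  -0.5  0.5 -3.4]
('top',) [0.4133 0.3531 1.1574] [ 0.5 -1.   0.7 -0.2 -0.3  0.1 -0.3  0.  -0.3 -0.3  0.1  0.2  0.3  0.9
 -0.5  0.5 -0.1 -0.3 -0.   0. ]
('side',) [0.4136 0.3444 1.1442] [-0.5 -0.1 -0.1  1.5  0.7 -1.6]
```

View pics/ov_j_t.png

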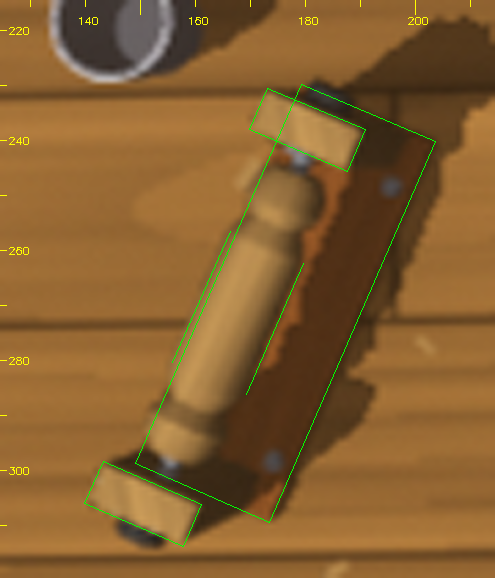

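View pics/ov_j_s.png

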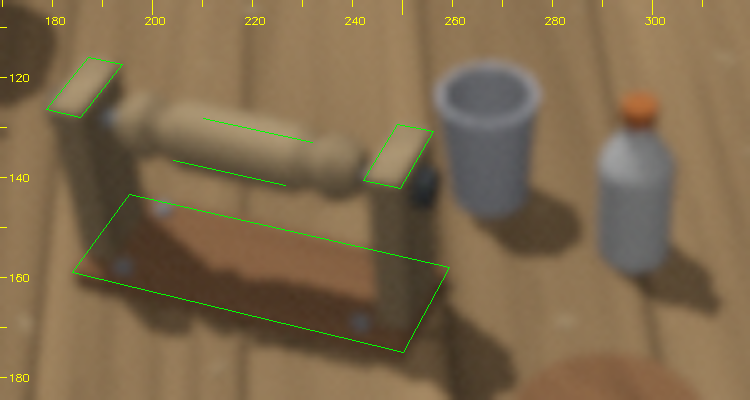

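```bash
cat > mv.py <<'E'
from h import *
def down(yawx):  # tool x axis at world yaw, z down
    x=np.array([np.cos(yawx),np.sin(yawx),0]); z=np.array([0,0,-1.]); return np.c_[x,np.cross(z,x),z]
def plan(ps, Rt=None, s=None):
    """rows for a list of grasp-point world positions / (pos,R) w.r.t. the present pose"""
    s=s or read_state(); R0=R.from_rotvec(s["orientation"]).as_matrix(); p0=s["tool_pos"]
    for p in ps:
        p,Rr=p if isinstance(p,tuple) else (p,Rt)
        Rr=R0 if Rr is None else Rr
        tcp=np.array(p)-Rr[:,2]*.167
        d=R0.T@(tcp-p0)/.5; rv=R.from_matrix(R0.T@Rr).as_rotvec()/(np.pi/4)
        print("row",np.round(d,4).tolist(),np.round(rv,4).tolist()," rows>=%d"%max(np.ceil(np.linalg.norm(d)*10),np.ceil(np.linalg.norm(rv)*45/8.59)))
def show():
    s=read_state(); R0=R.from_rotvec(s["orientation"]).as_matrix()
    print("t %.2f tip"%s["t"],np.round(s["tool_pos"]+R0[:,2]*.167,4),"xyaw %.3f"%np.arctan2(R0[1,0],R0[0,0]),"z",R0[:,2].round(3),"open %.4f"%s["opening"],"F",s["force"].round(1),"q",s["q"].round(3))
E
python3 - <<'E'
from mv import *; import pickle
show(); print(robot.tcp_to_tips)
r=pickle.load(open("res0.pkl","rb"))
for k,v in r.items(): print(k,np.round(v[1:4],4))
E
```

```text
t 0.20 tip [ 0.1337 -0.5846  0.2371] xyaw 0.225 z [-0.     0.001 -1.   ] open 0.0929 F [ 0.5 -0.2  0.5] q [-1.431  0.131  1.489  0.     1.523 -0.085]
0.1861
rack [ 0.4236 -0.3187 -0.6725]
keeper [ 0.5744 -0.4342 -1.01  ]
blank [0.6414 0.1768 0.    ]
mat [ 0.6303 -0.0412  0.    ]
chisel1 [0.4146 0.1212 0.0107]
chisel2 [0.437  0.0517 0.0313]
chisel3 [ 0.4283 -0.0282  0.145 ]
jig [0.4132 0.3526 1.1559]
```

Run:
```python
from mv import *
plan([(.4431,-.0260,.15),(.4431,-.0260,.10)],down(.145))
```

```text
Traceback (most recent call last):
  File "mv.py", line 8, in plan
    p,Rr=p if isinstance(p,tuple) else (p,Rt)
    ^^^^
ValueError: too many values to unpack (expected 2)
```

```bash
sed -i 's/isinstance(p,tuple)/len(p)==2/' mv.py
python3 - <<'E'
from mv import *
plan([(.4431,-.0260,.15),(.4431,-.0260,.10)],down(.145))
E
```

```text
row [0.8522, -0.9513, 0.1753] [-0.0015, -0.0001, 0.1016]  rows>=13
row [0.8522, -0.9512, 0.2753] [-0.0015, -0.0001, 0.1016]  rows>=14
```

Emit:
send_rows([
  [0.852,-0.951,0.175,0,0,0.1,0.4],
  [0.852,-0.951,0.175,0,0,0.1,0.4],
  [0.852,-0.951,0.175,0,0,0.1,0.4],
  [0.852,-0.951,0.175,0,0,0.1,0.4],
  [0.852,-0.951,0.175,0,0,0.1,0.4],
  [0.852,-0.951,0.175,0,0,0.1,0.4],
  [0.852,-0.951,0.175,0,0,0.1,0.4],
  [0.852,-0.951,0.175,0,0,0.1,0.4],
  [0.852,-0.951,0.175,0,0,0.1,0.4],
  [0.852,-0.951,0.175,0,0,0.1,0.4],
  [0.852,-0.951,0.175,0,0,0.1,0.4],
  [0.852,-0.951,0.175,0,0,0.1,0.4],
  [0.852,-0.951,0.175,0,0,0.1,0.4],
  [0.852,-0.951,0.175,0,0,0.1,0.4],
  [0.852,-0.951,0.175,0,0,0.1,0.4],
  [0.852,-0.951,0.175,0,0,0.1,0.4],
], grip_force=30)

```text
t: 1.8
tool_pos: [0.4428, -0.027, 0.3172]
orientation: [3.133, 0.229, -0.001]
force: [-0.9, 0.2, 0.3]
opening: 0.0555
```

Run:
```python
from mv import *
show()
s=read_state(); R0=R.from_rotvec(s["orientation"]).as_matrix(); tip=s["tool_pos"]+R0[:,2]*.1861
for n,(u0,u1,v0,v1,sc) in dict(top=(200,350,180,330,4),side=(130,330,130,280,4)).items():
    c=cam(n)
    o=[]
    for sg in(-1,1):
        a=tip+R0[:,1]*sg*s["opening"]/2; L=[a-R0[:,0]*.0075,a+R0[:,0]*.0075]; o.append((proj(c,L),(0,255,0)))
        b=tip+R0[:,1]*sg*(s["opening"]/2+.0175); L=[b-R0[:,0]*.0075,b+R0[:,0]*.0075]; o.append((proj(c,L),(0,0,255)))
    crop(c,u0,u1,v0,v1,sc,f"a_{n}.png",o)
plan([(.4431,-.0265,.0215),(.4431,-.0265,.13)],down(.145))
```

```text
t 1.80 tip [ 0.4427 -0.027   0.1502] xyaw 0.146 z [-0. -0. -1.] open 0.0555 F [-0.9  0.2  0.3] q [-0.176 -0.247  2.013 -0.     1.377  1.249]
row [0.0009, -0.002, 0.2579] [0.0004, -0.0003, -0.0009]  rows>=3
row [0.0009, -0.002, 0.0409] [0.0004, -0.0003, -0.0009]  rows>=1
```

View pics/a_side.png

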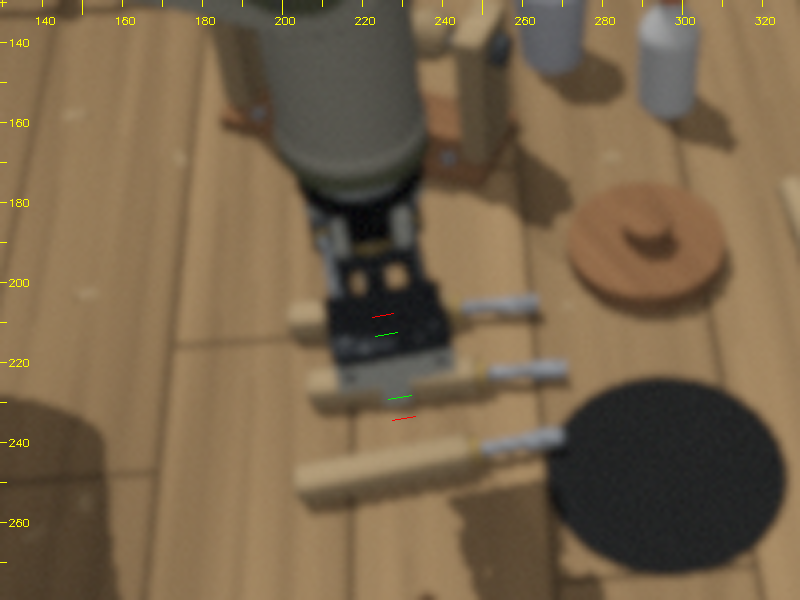

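View pics/a_top.png

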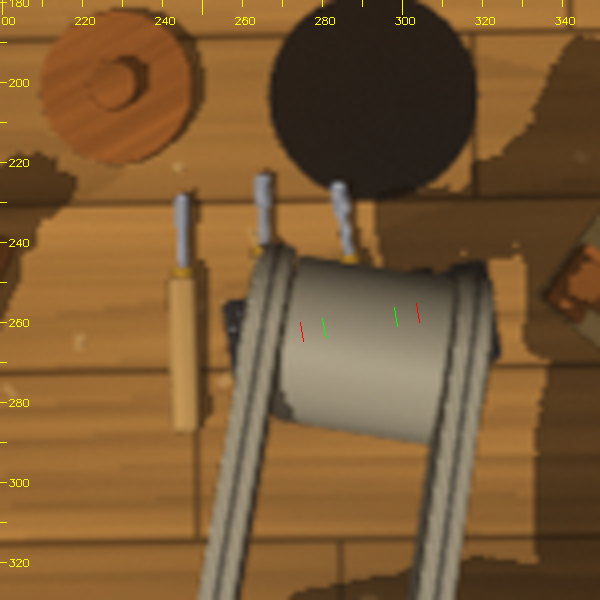

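Emit:
send_rows([
  [0,-0.002,0.08,0,0,0,0.4],
  [0,-0.002,0.16,0,0,0,0.4],
  [0,-0.002,0.22,0,0,0,0.4],
  [0,-0.002,0.25,0,0,0,0.4],
  [0,-0.002,0.258,0,0,0,0.4],
  [0,-0.002,0.258,0,0,0,0.4],
  [0,-0.002,0.258,0,0,0,1],
  [0,-0.002,0.258,0,0,0,1],
  [0,-0.002,0.258,0,0,0,1],
  [0,-0.002,0.258,0,0,0,1],
  [0,-0.002,0.258,0,0,0,1],
  [0,-0.002,0.258,0,0,0,1],
  [0,-0.002,0.258,0,0,0,1],
  [0,-0.002,0.258,0,0,0,1],
])

```text
t: 3.3
tool_pos: [0.4432, -0.0254, 0.1887]
orientation: [3.133, 0.23, 0.001]
force: [-0.7, 0.1, 5.8]
opening: 0.0236
```

```bash
cat >> mv.py <<'E'
RK=np.array([.4233,-.3188,-.6725])
def rk(x,y,z): 
    c,s=np.cos(RK[2]),np.sin(RK[2]); return np.array([RK[0]+c*x-s*y,RK[1]+s*x+c*y,z])
E
python3 - <<'E'
from mv import *
show()
plan([((.443,-.0254,.10),down(.145)),(rk(.015,.084,.15),down(RK[2])),(rk(.015,.084,.115),down(RK[2]))])
E
```

```text
t 3.30 tip [ 0.4433 -0.0255  0.0217] xyaw 0.146 z [ 0.001 -0.    -1.   ] open 0.0236 F [-0.7  0.1  5.8] q [-0.173 -0.065  2.108 -0.     1.098  1.252]
row [-0.0003, -0.0001, -0.1567] [0.0003, -0.0008, 0.0018]  rows>=2
row [0.0184, 0.4819, -0.2565] [-0.0, -0.0009, 1.0426]  rows>=6
row [0.0184, 0.4818, -0.1865] [-0.0, -0.0009, 1.0426]  rows>=6
```

Emit:
send_rows([
  [0,0,-0.04,0,0,0,1],
  [0,0,-0.1,0,0,0,1],
  [0,0,-0.18,0,0,0.1,1],
  [0.002,0.05,-0.25,0,0,0.25,1],
  [0.005,0.12,-0.256,0,0,0.4,1],
  [0.008,0.2,-0.256,0,0,0.55,1],
  [0.01,0.28,-0.256,0,0,0.7,1],
  [0.013,0.36,-0.256,0,0,0.85,1],
  [0.016,0.44,-0.256,0,0,0.95,1],
  [0.018,0.482,-0.256,0,0,1,1],
  [0.018,0.482,-0.256,0,0,1,1],
  [0.018,0.482,-0.256,0,0,1,1],
  [0.018,0.482,-0.256,0,0,1,1],
])

```text
t: 4.6
tool_pos: [0.4868, -0.2616, 0.3157]
orientation: [-2.983, 0.985, 0.002]
force: [0.6, 0.2, -0.4]
opening: 0.0239
```

Run:
```python
from fit import *; from mv import *; import pickle
show()
plan([(rk(.015,.084,.12),down(RK[2])),(rk(.015,.084,.061),down(RK[2]))])
s=read_state(); R0=R.from_rotvec(s["orientation"]).as_matrix(); g=s["tool_pos"]+R0[:,2]*.167
yaw=np.arctan2(R0[1,0],R0[0,0])
o3=g-R0[:,0]*.015-[0,0,.0095]
for n,(u0,u1,v0,v1,sc) in dict(top=(310,450,170,310,4.2),side=(150,350,230,380,4)).items():
    c=cam(n)
    crop(c,u0,u1,v0,v1,sc,f"b_{n}.png",over(c,M['chisel']+seg([[65,0,0],[132,0,0]]),o3[0],o3[1],yaw,o3[2],(0,255,0))+over(c,M['rack'],*RK,0,(255,255,0)))
```

```text
t 4.60 tip [ 0.4866 -0.2614  0.1487] xyaw -0.638 z [-0.001  0.001 -1.   ] open 0.0239 F [ 0.6  0.2 -0.4] q [-0.586  0.063  1.725  0.     1.355  1.623]
row [0.0021, 0.0007, 0.0574] [-0.0003, 0.0017, 0.0441]  rows>=1
row [0.0022, 0.0007, 0.1754] [-0.0003, 0.0017, 0.0441]  rows>=2
```

View pics/b_side.png

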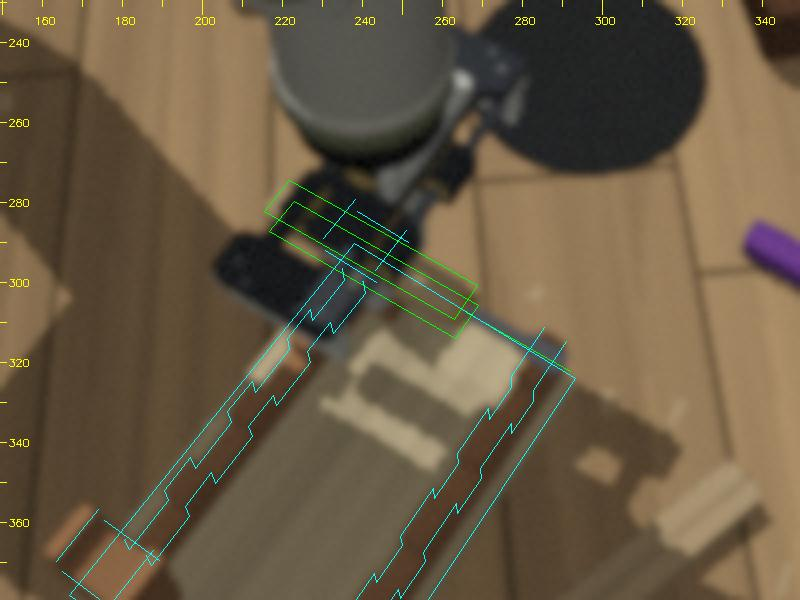

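View pics/b_top.png

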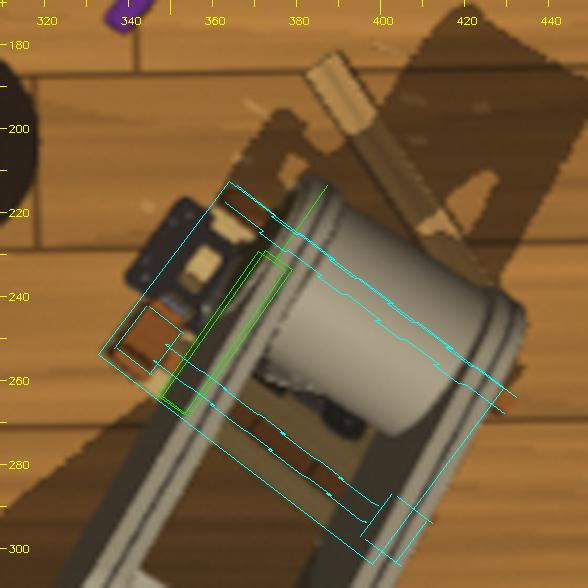

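Run:
```python
from fit import *; from mv import *
c=cam("side"); crop(c,200,310,260,340,7.2,"b2.png")
```

```text
(no output)
```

View pics/b2.png

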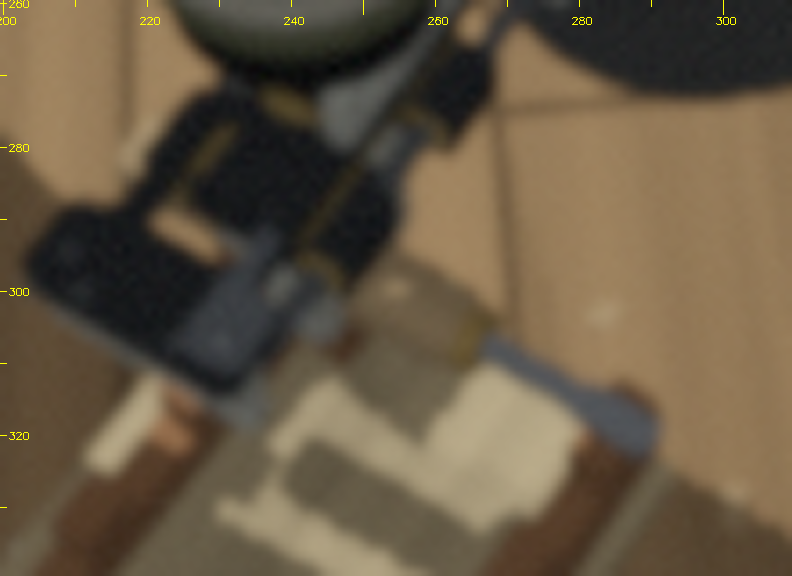

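Emit:
send_rows([
  [0.002,0,0.03,0,0,0.044,1],
  [0.002,0,0.07,0,0,0.044,1],
  [0.002,0.001,0.1,0,0,0.044,1],
  [0.002,0.001,0.125,0,0,0.044,1],
  [0.002,0.001,0.145,0,0,0.044,1],
  [0.002,0.001,0.16,0,0,0.044,1],
  [0.002,0.001,0.17,0,0,0.044,1],
  [0.002,0.001,0.174,0,0,0.044,1],
  [0.002,0.001,0.174,0,0,0.044,1],
])

```text
t: 5.65
tool_pos: [0.4875, -0.2636, 0.2293]
orientation: [2.965, -1.038, 0.0]
force: [0.0, -0.3, -2.0]
opening: 0.0236
```

Run:
```python
from fit import *; from mv import *
show();c=cam("side"); crop(c,200,310,260,340,7.2,"b3.png")
```

```text
t 5.65 tip [ 0.4875 -0.2636  0.0623] xyaw -0.674 z [ 0. -0. -1.] open 0.0236 F [ 0.  -0.3 -2. ] q [-0.588  0.164  1.785  0.     1.192  1.656]
```

View pics/b3.png

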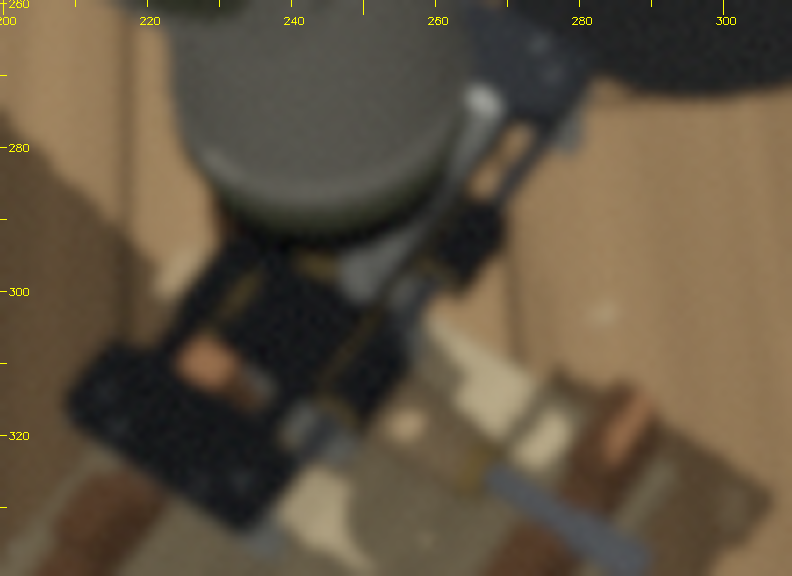

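Run:
```python
from mv import *
plan([(rk(.015,.084,.0615),down(RK[2])),(rk(.015,.084,.15),down(RK[2])),((.437+.015,.0517+.0005,.15),down(.031))])
```

```text
row [-0.002, -0.0016, 0.0023] [-0.0001, -0.0008, -0.0015]  rows>=1
row [-0.0019, -0.0016, -0.1747] [-0.0001, -0.0008, -0.0015]  rows>=2
row [-0.4497, -0.4493, -0.175] [0.0002, -0.0008, -0.8973]  rows>=7
```

Emit:
send_rows([
  [0,0,0.001,0,0,0,1],
  [0,0,0.001,0,0,0,0.45],
  [0,0,0.001,0,0,0,0.45],
  [0,0,0.001,0,0,0,0.45],
  [0,0,0.001,0,0,0,0.45],
  [0,0,-0.04,0,0,0,0.45],
  [0,0,-0.12,0,0,0,0.45],
  [0,0,-0.175,0,0,-0.1,0.4],
  [-0.45,-0.45,-0.175,0,0,-0.9,0.4],
  [-0.45,-0.45,-0.175,0,0,-0.9,0.4],
  [-0.45,-0.45,-0.175,0,0,-0.9,0.4],
  [-0.45,-0.45,-0.175,0,0,-0.9,0.4],
  [-0.45,-0.45,-0.175,0,0,-0.9,0.4],
  [-0.45,-0.45,-0.175,0,0,-0.9,0.4],
  [-0.45,-0.45,-0.175,0,0,-0.9,0.4],
  [-0.45,-0.45,-0.175,0,0,-0.9,0.4],
  [-0.45,-0.45,-0.175,0,0,-0.9,0.4],
  [-0.45,-0.45,-0.175,0,0,-0.9,0.4],
])

```text
t: 7.5
tool_pos: [0.4522, 0.0517, 0.3168]
orientation: [3.141, 0.051, 0.0]
force: [0.3, -0.3, 0.3]
opening: 0.0561
```

Run:
```python
from fit import *; from mv import *; import pickle
show()
c={n:cam(n) for n in("top","side")};G=grads(c)
for n in c: cv2.imwrite(f"pics/c_{n}.png",c[n]["img"][:,:,::-1])
plan([((.437+.015,.0517+.0005,.0215),down(.031))])
# chisel in rack fit with side
p=rk(0,.084,.052); r=fit({"side":c["side"]},G,M['chisel'],p[0],p[1],RK[2],.052,r=.01,ryaw=.08); r2=fit({"top":c["top"]},G,M['chisel'],p[0],p[1],RK[2],.052,r=.01,ryaw=.08)
print(np.round(r,4),np.round(r2,4),p)
crop(c["top"],310,450,170,310,4.2,"b_top.png",over(c["top"],M['chisel'],*p[:2],RK[2],.052,(0,255,0)))
crop(c["side"],200,310,260,340,7.2,"b_side.png",over(c["side"],M['chisel'],*p[:2],RK[2],.052,(0,255,0)))
```

```text
t 7.50 tip [0.4522 0.0517 0.1498] xyaw 0.032 z [ 0. -0. -1.] open 0.0561 F [ 0.3 -0.3  0.3] q [ 1.000e-03 -2.120e-01  1.984e+00 -0.000e+00  1.370e+00  1.540e+00]
row [-0.0003, -0.0014, 0.2564] [0.0003, 0.0001, 0.0004]  rows>=3
[ 0.4812 -0.259  -0.6399 18.8947] [ 0.4757 -0.2606 -0.6684 24.339 ] [ 0.47562726 -0.25308959  0.052     ]
```

View pics/b_top.png

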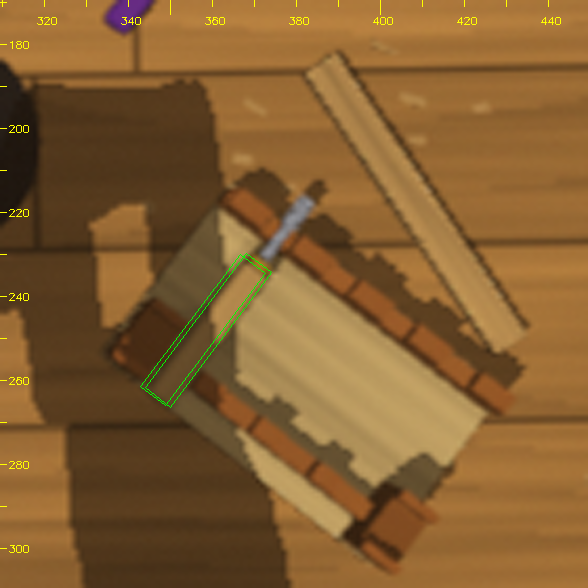

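View pics/b_side.png

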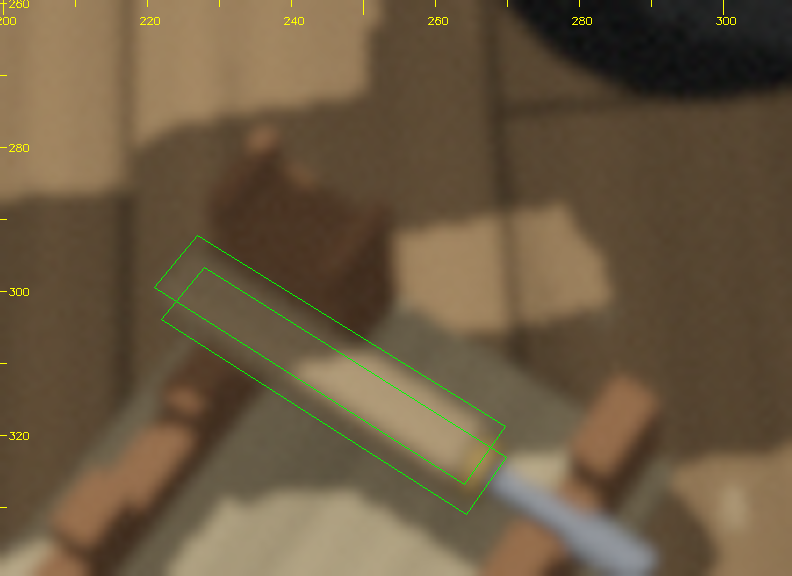

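View pics/c_side.png

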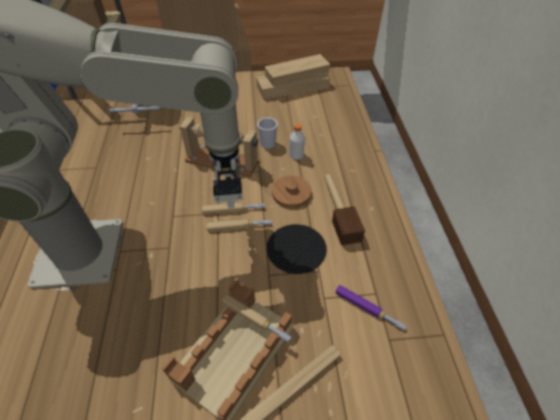

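Emit:
send_rows([
  [0,-0.001,0.08,0,0,0,0.4],
  [0,-0.001,0.16,0,0,0,0.4],
  [0,-0.001,0.22,0,0,0,0.4],
  [0,-0.001,0.25,0,0,0,0.4],
  [0,-0.001,0.256,0,0,0,0.4],
  [0,-0.001,0.256,0,0,0,0.4],
  [0,-0.001,0.256,0,0,0,1],
  [0,-0.001,0.256,0,0,0,1],
  [0,-0.001,0.256,0,0,0,1],
  [0,-0.001,0.256,0,0,0,1],
  [0,-0.001,0.256,0,0,0,1],
  [0,-0.001,0.256,0,0,0,1],
  [0,-0.001,0.256,0,0,0,1],
  [0,-0.001,0.23,0,0,0,1],
  [0,-0.001,0.17,0,0,0,1],
  [0,-0.001,0.09,0,0,0,1],
  [0,-0.001,0.01,0,0,0,1],
  [0,-0.001,0,0,0,0,1],
])

```text
t: 9.4
tool_pos: [0.4537, 0.0533, 0.323]
orientation: [3.141, 0.052, 0.014]
force: [0.8, 0.4, -0.4]
opening: 0.024
```

Run:
```python
from mv import *
show()
plan([(rk(.015,.028,.15),down(RK[2]))])
```

```text
t 9.40 tip [0.4552 0.0533 0.1561] xyaw 0.033 z [ 0.009  0.    -1.   ] open 0.0240 F [ 0.8  0.4 -0.4] q [ 0.005 -0.218  1.977  0.     1.374  1.542]
row [-0.0264, 0.7185, 0.012] [-0.0039, -0.0112, 0.8986]  rows>=8
```

Emit:
send_rows([
  [0,0.04,0,0,0,0.08,1],
  [0,0.12,0,0,0,0.2,1],
  [-0.005,0.21,0,0,0,0.32,1],
  [-0.01,0.3,0,0,0,0.44,1],
  [-0.015,0.39,0,0,0,0.56,1],
  [-0.02,0.48,0,0,0,0.68,1],
  [-0.025,0.57,0,0,0,0.8,1],
  [-0.026,0.66,0,0,0,0.88,1],
  [-0.026,0.71,0,0,0,0.898,1],
  [-0.026,0.718,0,0,0,0.898,1],
  [-0.026,0.718,0,0,0,0.898,1],
  [-0.026,0.718,0,0,0,0.898,1],
  [-0.026,0.718,0,0,0,0.898,1],
])

```text
t: 10.7
tool_pos: [0.451, -0.3048, 0.3165]
orientation: [-2.966, 1.034, 0.001]
force: [-0.3, 0.4, -1.3]
opening: 0.0239
```

Run:
```python
from fit import *; from mv import *
show(); plan([(rk(.015,.028,.0615),down(RK[2]))])
s=read_state(); R0=R.from_rotvec(s["orientation"]).as_matrix(); g=s["tool_pos"]+R0[:,2]*.167
yaw=np.arctan2(R0[1,0],R0[0,0]); o3=g-R0[:,0]*.015-[0,0,.0095]
c=cam("side"); crop(c,170,310,270,370,5.6,"d1.png",over(c,M['chisel']+seg([[65,0,0],[132,0,0]]),o3[0],o3[1],yaw,o3[2],(0,255,0)))
```

```text
t 10.70 tip [ 0.4509 -0.3047  0.1495] xyaw -0.671 z [-0.     0.001 -1.   ] open 0.0239 F [-0.3  0.4 -1.3] q [-0.689  0.04   1.747  0.     1.355  1.553]
row [0.0043, 0.0005, 0.176] [-0.0004, 0.0008, 0.0025]  rows>=2
```

View pics/d1.png

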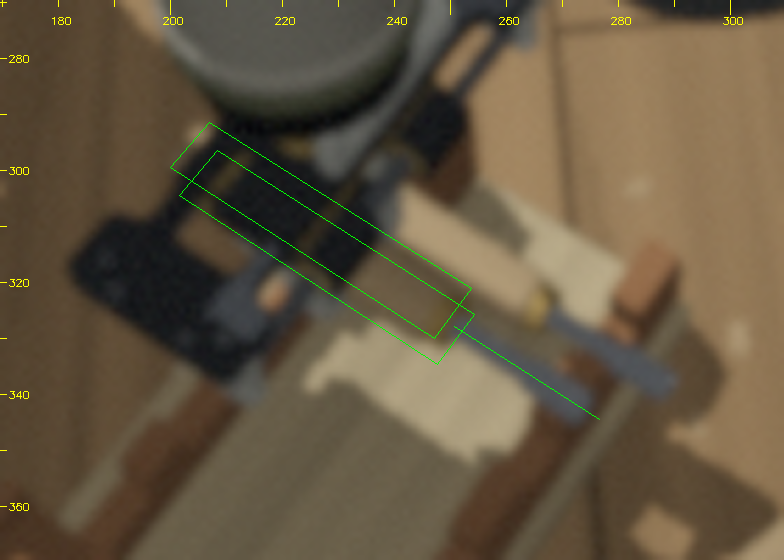

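Emit:
send_rows([
  [0.004,0,0.03,0,0,0,1],
  [0.004,0,0.07,0,0,0,1],
  [0.004,0,0.1,0,0,0.002,1],
  [0.004,0,0.125,0,0,0.002,1],
  [0.004,0,0.145,0,0,0.002,1],
  [0.004,0,0.16,0,0,0.002,1],
  [0.004,0,0.17,0,0,0.002,1],
  [0.004,0,0.175,0,0,0.002,1],
  [0.004,0,0.175,0,0,0.002,1],
])

```text
t: 11.65
tool_pos: [0.4526, -0.3075, 0.2297]
orientation: [2.965, -1.038, 0.001]
force: [0.2, -0.7, -0.5]
opening: 0.0237
```

Run:
```python
from fit import *; from mv import *
show(); 
c=cam("side"); crop(c,170,310,270,370,5.6,"d2.png")
plan([(rk(.015,.028,.15),down(RK[2])),((.4146+.015,.1212,.15),down(.011))])
```

```text
t 11.65 tip [ 0.4527 -0.3076  0.0627] xyaw -0.674 z [ 0.001 -0.    -1.   ] open 0.0237 F [ 0.2 -0.7 -0.5] q [-0.69   0.145  1.805  0.     1.191  1.554]
row [-0.0018, -0.0018, -0.1745] [0.0, -0.0013, -0.0016]  rows>=2
row [-0.5709, -0.6413, -0.1751] [0.0005, -0.0012, -0.8718]  rows>=9
```

View pics/d2.png

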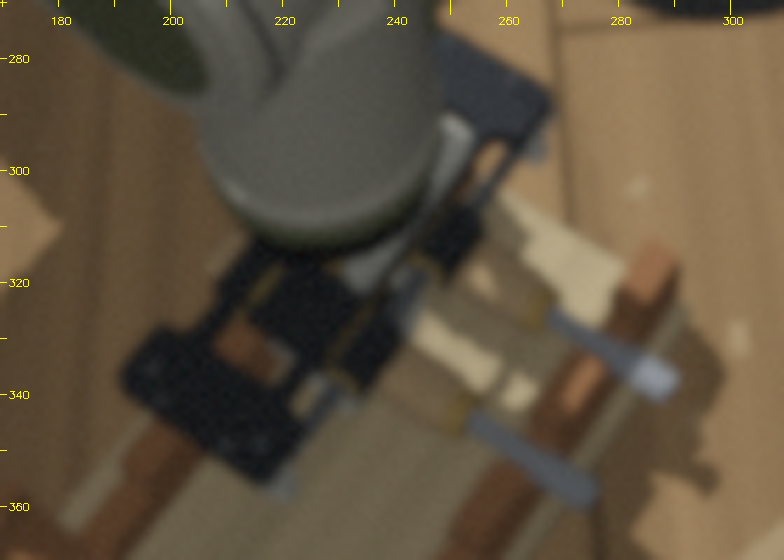

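Chisel 2's blade sits in the notch next to chisel 3 (tip at about (272,357)). I release it and go to chisel 1.

Emit:
send_rows([
  [0,0,0.002,0,0,0,1],
  [0,0,0.002,0,0,0,0.55],
  [0,0,0.002,0,0,0,0.55],
  [0,0,0.002,0,0,0,0.55],
  [0,0,0.002,0,0,0,0.55],
  [0,0,-0.04,0,0,0,0.55],
  [0,0,-0.12,0,0,0,0.55],
  [0,0,-0.175,0,0,-0.1,0.4],
  [-0.571,-0.641,-0.175,0,0,-0.872,0.4],
  [-0.571,-0.641,-0.175,0,0,-0.872,0.4],
  [-0.571,-0.641,-0.175,0,0,-0.872,0.4],
  [-0.571,-0.641,-0.175,0,0,-0.872,0.4],
  [-0.571,-0.641,-0.175,0,0,-0.872,0.4],
  [-0.571,-0.641,-0.175,0,0,-0.872,0.4],
  [-0.571,-0.641,-0.175,0,0,-0.872,0.4],
  [-0.571,-0.641,-0.175,0,0,-0.872,0.4],
  [-0.571,-0.641,-0.175,0,0,-0.872,0.4],
  [-0.571,-0.641,-0.175,0,0,-0.872,0.4],
  [-0.571,-0.641,-0.175,0,0,-0.872,0.4],
  [-0.571,-0.641,-0.175,0,0,-0.872,0.4],
])

```text
t: 13.7
tool_pos: [0.4294, 0.1205, 0.3167]
orientation: [3.141, 0.017, -0.0]
force: [-0.4, -0.2, 0.4]
opening: 0.0556
```

Run:
```python
from fit import *; from mv import *
show()
c={n:cam(n) for n in("top","side")}
crop(c["top"],310,450,170,310,4.2,"e_top.png")
crop(c["side"],150,350,150,380,2.6,"e_side.png")
plan([((.4146+.015,.1212,.0215),down(.011))])
```

```text
t 13.70 tip [0.4294 0.1204 0.1497] xyaw 0.011 z [-0. -0. -1.] open 0.0556 F [-0.4 -0.2  0.4] q [ 0.159 -0.24   2.007 -0.     1.374  1.719]
row [0.0003, -0.002, 0.2564] [0.0003, 0.0, -0.0021]  rows>=3
```

View pics/e_top.png

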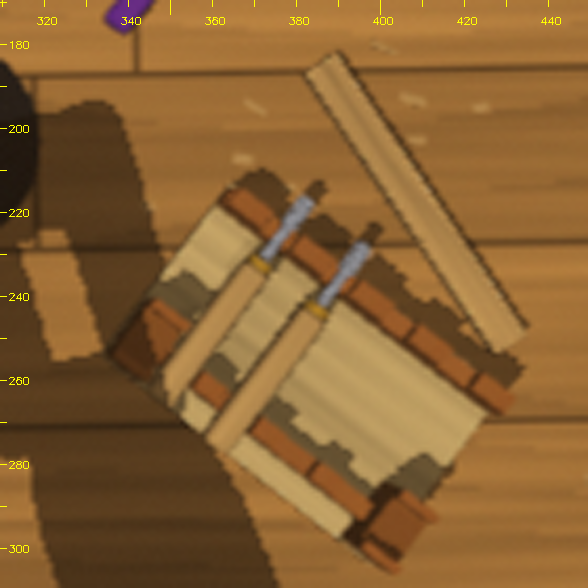

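View pics/e_side.png

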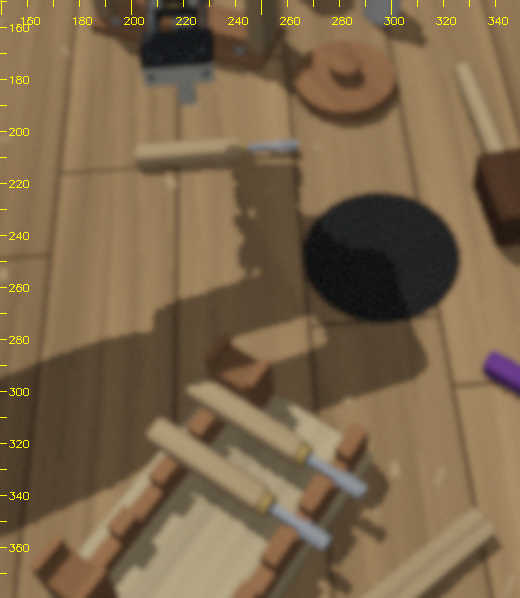

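Two chisels lie in their notches (blades at top pixels (384,224) and (397,234)). Now chisel 1.

Emit:
send_rows([
  [0,-0.002,0.08,0,0,0,0.4],
  [0,-0.002,0.16,0,0,0,0.4],
  [0,-0.002,0.22,0,0,0,0.4],
  [0,-0.002,0.25,0,0,0,0.4],
  [0,-0.002,0.256,0,0,0,0.4],
  [0,-0.002,0.256,0,0,0,0.4],
  [0,-0.002,0.256,0,0,0,1],
  [0,-0.002,0.256,0,0,0,1],
  [0,-0.002,0.256,0,0,0,1],
  [0,-0.002,0.256,0,0,0,1],
  [0,-0.002,0.256,0,0,0,1],
  [0,-0.002,0.256,0,0,0,1],
  [0,-0.002,0.256,0,0,0,1],
  [0,-0.002,0.23,0,0,0,1],
  [0,-0.002,0.17,0,0,0,1],
  [0,-0.002,0.09,0,0,0,1],
  [0,-0.002,0.02,0,0,0,1],
  [0,-0.002,0,0,0,0,1],
  [0,-0.002,0,0,0,0,1],
])

```text
t: 15.7
tool_pos: [0.4299, 0.1225, 0.3188]
orientation: [-3.141, -0.018, -0.006]
force: [-0.1, -0.5, -1.6]
opening: 0.0237
```

Run:
```python
from mv import *
show()
plan([(rk(.015,-.028,.15),down(RK[2]))])
```

```text
t 15.70 tip [0.4305 0.1226 0.1518] xyaw 0.011 z [ 0.004  0.001 -1.   ] open 0.0237 F [-0.1 -0.5 -1.6] q [ 0.163 -0.241  2.004  0.     1.374  1.722]
row [-0.0351, 0.9447, 0.0028] [-0.0026, -0.0046, 0.8705]  rows>=10
```

Emit:
send_rows([
  [0,0.04,0,0,0,0.05,1],
  [0,0.12,0,0,0,0.12,1],
  [-0.005,0.21,0,0,0,0.2,1],
  [-0.01,0.3,0,0,0,0.28,1],
  [-0.012,0.39,0,0,0,0.36,1],
  [-0.015,0.48,0,0,0,0.46,1],
  [-0.02,0.57,0,0,0,0.56,1],
  [-0.025,0.66,0,0,0,0.66,1],
  [-0.03,0.75,0,0,0,0.75,1],
  [-0.033,0.84,0,0,0,0.83,1],
  [-0.035,0.91,0.003,0,0,0.87,1],
  [-0.035,0.945,0.003,0,0,0.87,1],
  [-0.035,0.945,0.003,0,0,0.87,1],
  [-0.035,0.945,0.003,0,0,0.87,1],
  [-0.035,0.945,0.003,0,0,0.87,1],
])

```text
t: 17.2
tool_pos: [0.4169, -0.3491, 0.314]
orientation: [-2.965, 1.034, 0.003]
force: [0.8, -0.1, -1.4]
opening: 0.0232
```

Run:
```python
from fit import *; from mv import *
show(); plan([(rk(.015,-.028,.0615),down(RK[2]))])
s=read_state(); R0=R.from_rotvec(s["orientation"]).as_matrix(); g=s["tool_pos"]+R0[:,2]*.167
yaw=np.arctan2(R0[1,0],R0[0,0]); o3=g-R0[:,0]*.015-[0,0,.0095]
c=cam("side"); crop(c,160,300,290,390,5.6,"g1.png",over(c,M['chisel']+seg([[65,0,0],[132,0,0]]),o3[0],o3[1],yaw,o3[2],(0,255,0)))
```

```text
t 17.20 tip [ 0.4166 -0.3488  0.147 ] xyaw -0.671 z [-0.001  0.002 -1.   ] open 0.0232 F [ 0.8 -0.1 -1.4] q [-0.792  0.042  1.75   0.     1.352  1.45 ]
row [0.0026, 0.0007, 0.1709] [-0.0007, 0.003, 0.0016]  rows>=2
```

View pics/g1.png

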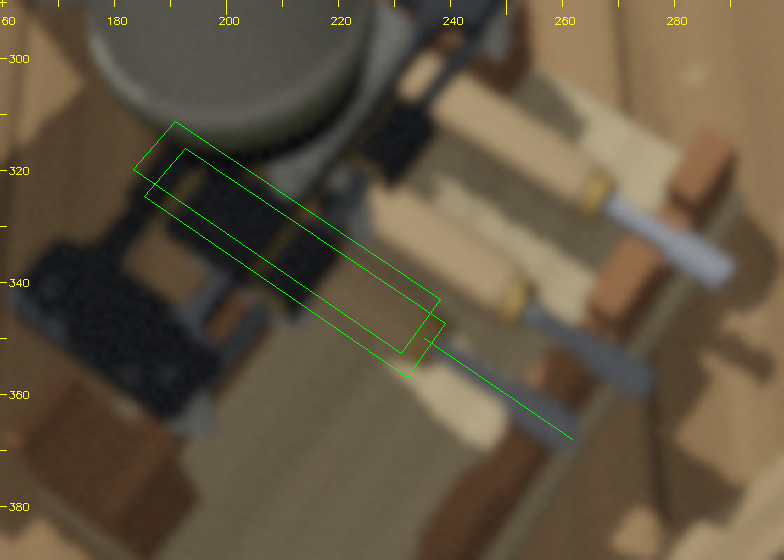

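Emit:
send_rows([
  [0.003,0,0.03,0,0,0,1],
  [0.003,0,0.07,0,0,0,1],
  [0.003,0,0.1,0,0,0.002,1],
  [0.003,0,0.125,0,0,0.002,1],
  [0.003,0,0.145,0,0,0.002,1],
  [0.003,0,0.16,0,0,0.002,1],
  [0.003,0,0.168,0,0,0.002,1],
  [0.003,0,0.17,0,0,0.002,1],
  [0.003,0,0.17,0,0,0.002,1],
])

```text
t: 18.15
tool_pos: [0.4183, -0.3515, 0.2306]
orientation: [2.965, -1.038, 0.001]
force: [0.0, 0.1, -1.4]
opening: 0.024
```

Run:
```python
from fit import *; from mv import *
show(); 
c=cam("side"); crop(c,160,300,290,390,5.6,"g2.png")
```

```text
t 18.15 tip [ 0.4184 -0.3516  0.0636] xyaw -0.674 z [ 0. -0. -1.] open 0.0240 F [ 0.   0.1 -1.4] q [-0.793  0.142  1.807  0.     1.192  1.452]
```

View pics/g2.png

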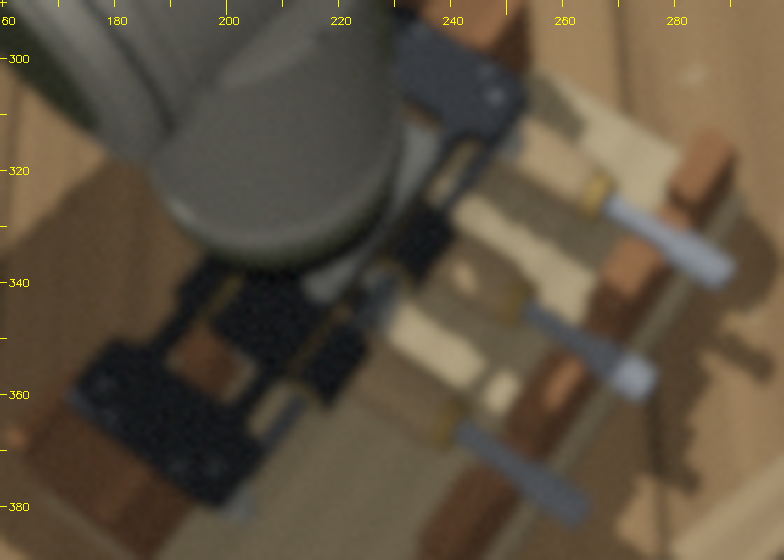

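Emit:
send_rows([
  [0,0,0.003,0,0,0,1],
  [0,0,0.003,0,0,0,1],
  [0,0,0.003,0,0,0,0.55],
  [0,0,0.003,0,0,0,0.55],
  [0,0,0.003,0,0,0,0.55],
  [0,0,0.003,0,0,0,0.55],
  [0,0,-0.04,0,0,0,0.55],
  [0,0,-0.12,0,0,0,0.55],
  [0,0,-0.2,0,0,0,0.4],
  [-0.3,-0.3,-0.3,0,0,0,0.4],
  [-0.3,-0.3,-0.3,0,0,0,0.4],
  [-0.3,-0.3,-0.3,0,0,0,0.4],
  [-0.3,-0.3,-0.3,0,0,0,0.4],
  [-0.3,-0.3,-0.3,0,0,0,0.4],
  [-0.3,-0.3,-0.3,0,0,0,0.4],
  [-0.3,-0.3,-0.3,0,0,0,0.4],
])

```text
t: 19.8
tool_pos: [0.3946, -0.1405, 0.3804]
orientation: [2.965, -1.037, 0.001]
force: [0.2, 0.5, -0.2]
opening: 0.0556
```

Run:
```python
from fit import *; from mv import *; import pickle
show()
c={n:cam(n) for n in("top","side")}; pickle.dump(c,open("c1.pkl","wb"))
for n in c: cv2.imwrite(f"pics/h_{n}.png",c[n]["img"][:,:,::-1])
G=grads(c)
crop(c["top"],310,450,170,310,4.2,"h1.png",sum([over(c["top"],M['chisel'],*rk(x,y,0)[:2],RK[2],.052,(0,255,0)) for x,y in((0,.084),(-.005,.028),(0,-.028))],[]))
for y in(.084,.028,-.028):
    p=rk(0,y,.052)
    for n in c:
        r=fit({n:c[n]},G,M['chisel'],p[0],p[1],RK[2],.052,r=.008,ryaw=.04); d=np.array(r[:2])-RK[:2]; cc,s=np.cos(RK[2]),np.sin(RK[2])
        print(n,np.round([cc*d[0]+s*d[1],-s*d[0]+cc*d[1],r[2]-RK[2]],4))
```

```text
t 19.80 tip [ 0.3948 -0.1407  0.2134] xyaw -0.673 z [ 0.001 -0.001 -1.   ] open 0.0556 F [ 0.2  0.5 -0.2] q [-0.464 -0.371  1.994 -0.     1.518  1.779]
top [-0.0043  0.077  -0.0083]
side [-0.0034  0.0844 -0.0489]
top [0.0069 0.0271 0.0413]
side [-0.0047  0.0273 -0.003 ]
top [ 0.0174 -0.0303  0.0476]
side [ 0.0136 -0.0285  0.0088]
```

View pics/h1.png

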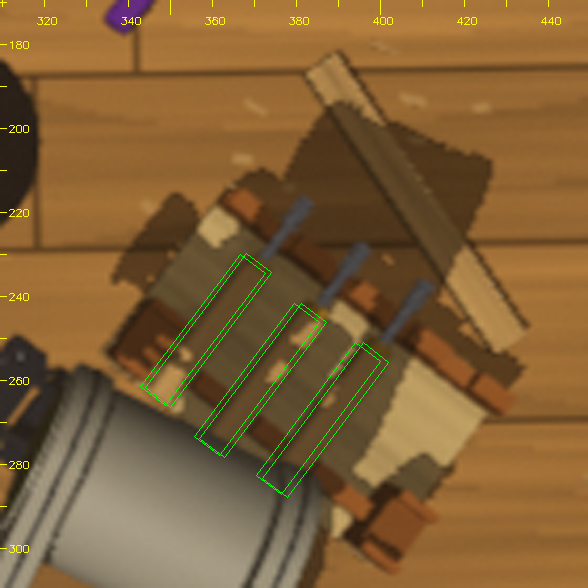

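View pics/h_side.png

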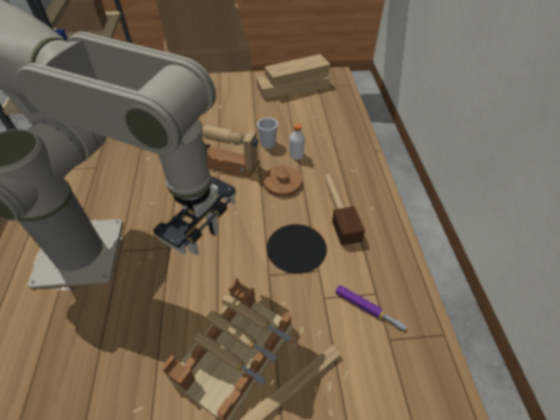

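View pics/h_top.png

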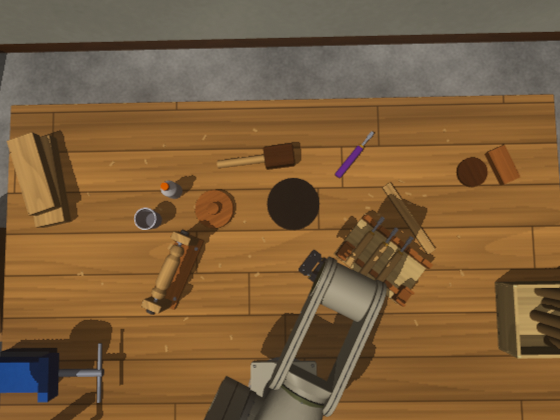

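Run:
```python
from fit import *; from mv import *; import pickle
c=pickle.load(open("c1.pkl","rb"))
for y in(.084,.028,-.028): print(proj(c["top"],rk(.132,y,.052)))
K=(.5744,-.4342)
plan([((*K,.15),down(-.673+.785)),((*K,.15),down(.56))])
```

```text
[[382.68830543 216.13508086]]
[[396.49526286 226.55667751]]
[[410.37141864 237.03050559]]
row [0.6467, 0.2329, 0.1256] [0.0004, 0.0007, -1.0014]  rows>=7
row [0.6467, 0.2329, 0.1256] [0.0002, 0.0008, -1.5718]  rows>=9
```

Emit:
send_rows([
  [0.1,0.04,0,0,0,-0.16,0.4],
  [0.2,0.08,0,0,0,-0.33,0.4],
  [0.3,0.12,0,0,0,-0.5,0.4],
  [0.4,0.16,0,0,0,-0.67,0.4],
  [0.5,0.2,0,0,0,-0.84,0.4],
  [0.6,0.22,0.05,0,0,-1,0.4],
  [0.647,0.233,0.1,0,0,-1,0.4],
  [0.647,0.233,0.1,0,0,-1,0.4],
  [0.647,0.233,0.1,0,0,-1,0.4],
])

```text
t: 20.8
tool_pos: [0.5736, -0.4351, 0.3249]
orientation: [-3.132, -0.171, 0.008]
force: [-1.2, 0.4, 0.8]
opening: 0.0558
```

Run:
```python
from fit import *; from mv import *
show()
K=(.5744,-.4342)
plan([((*K,.12),down(.56)),((*K,.0205),down(.56))])
```

```text
t 20.80 tip [ 0.5727 -0.4343  0.1579] xyaw 0.109 z [-0.006  0.005 -1.   ] open 0.0558 F [-1.2  0.4  0.8] q [-0.72   0.501  1.187 -0.     1.461  0.742]
row [0.0021, -0.0013, 0.0757] [-0.0082, 0.0049, -0.5741]  rows>=4
row [0.0032, -0.0002, 0.2747] [-0.0082, 0.0049, -0.5741]  rows>=4
```

Emit:
send_rows([
  [0.002,0,0.04,0,0,-0.15,0.4],
  [0.002,0,0.08,0,0,-0.3,0.4],
  [0.002,0,0.12,0,0,-0.45,0.4],
  [0.002,0,0.15,0,0,-0.574,0.4],
  [0.002,0,0.15,0,0,-0.574,0.4],
  [0.002,0,0.15,0,0,-0.574,0.4],
])

```text
t: 21.4
tool_pos: [0.5756, -0.4332, 0.2574]
orientation: [3.018, 0.867, 0.002]
force: [-0.2, -0.4, 1.1]
opening: 0.0561
```

Run:
```python
from fit import *; from mv import *
show()
K=(.5744,-.4342)
plan([((*K,.0205),down(.56))])
c={n:cam(n) for n in("top","side")}
crop(c["top"],350,470,160,290,4.5,"i_top.png",over(c["top"],M['keeper'],*K,-1.01,0,(0,255,0)))
crop(c["side"],220,380,310,420,5,"i_side.png",over(c["side"],M['keeper'],*K,-1.01,0,(0,255,0)))
```

```text
t 21.40 tip [ 0.5759 -0.4334  0.0904] xyaw 0.559 z [ 0.002 -0.001 -1.   ] open 0.0561 F [-0.2 -0.4  1.1] q [-0.716  0.549  1.248  0.     1.343  0.295]
row [-0.0032, 0.0001, 0.1399] [0.0025, -0.0008, -0.0007]  rows>=2
```

View pics/i_top.png

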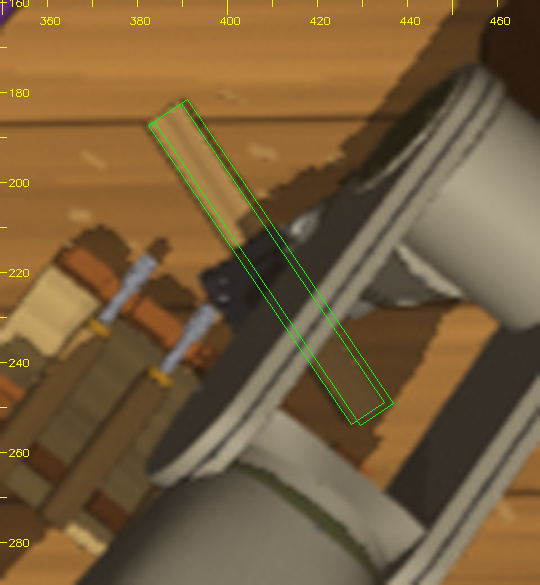

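View pics/i_side.png

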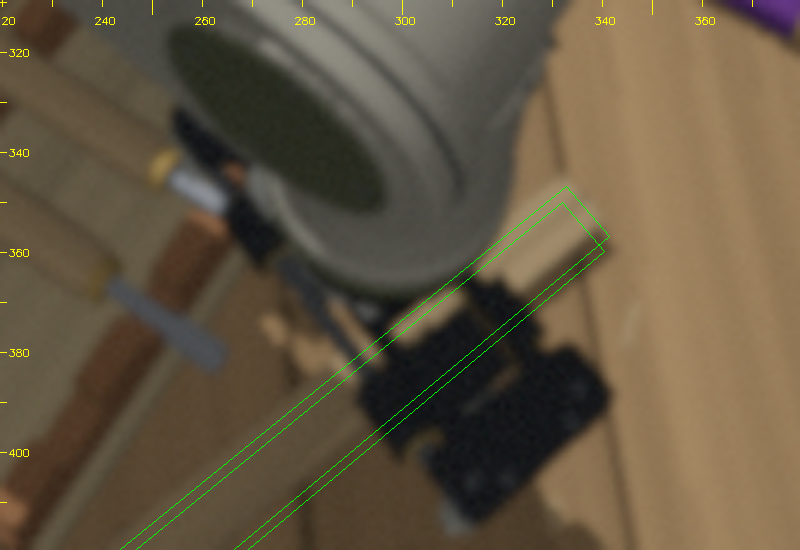

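Emit:
send_rows([
  [-0.003,0,0.06,0,0,0,0.4],
  [-0.003,0,0.11,0,0,0,0.4],
  [-0.003,0,0.135,0,0,0,0.4],
  [-0.003,0,0.14,0,0,0,0.4],
  [-0.003,0,0.14,0,0,0,0.4],
  [-0.003,0,0.14,0,0,0,1],
  [-0.003,0,0.14,0,0,0,1],
  [-0.003,0,0.14,0,0,0,1],
  [-0.003,0,0.14,0,0,0,1],
  [-0.003,0,0.14,0,0,0,1],
  [-0.003,0,0.14,0,0,0,1],
  [-0.003,0,0.12,0,0,0,1],
  [-0.003,0,0.07,0,0,0,1],
  [-0.003,0,0,0,0,0,1],
  [-0.003,0,-0.08,0,0,0,1],
  [-0.003,0,-0.12,0,0,0,1],
  [-0.003,0,-0.12,0,0,0,1],
], grip_force=40)

```text
t: 23.2
tool_pos: [0.5755, -0.435, 0.3213]
orientation: [3.011, 0.87, 0.007]
force: [0.8, 0.3, -0.9]
opening: 0.0297
```

Run:
```python
from fit import *; from mv import *
show()
y=RK[2]+np.pi/2
plan([(rk(-.035,0,.15),down(y))])
c={n:cam(n) for n in("top","side")}
for n in c: cv2.imwrite(f"pics/j_{n}.png",c[n]["img"][:,:,::-1])
```

```text
t 23.20 tip [ 0.5766 -0.436   0.1543] xyaw 0.562 z [ 0.007 -0.006 -1.   ] open 0.0297 F [ 0.8  0.3 -0.9] q [-0.718  0.498  1.197 -0.     1.438  0.29 ]
row [-0.1566, -0.4251, 0.0046] [0.0112, -0.0013, -0.4277]  rows>=5
```

Emit:
send_rows([
  [-0.01,-0.03,0,0,0,-0.03,1],
  [-0.03,-0.08,0,0,0,-0.08,1],
  [-0.05,-0.14,0,0,0,-0.14,1],
  [-0.075,-0.2,0,0,0,-0.2,1],
  [-0.1,-0.27,0,0,0,-0.27,1],
  [-0.12,-0.33,0,0,0,-0.33,1],
  [-0.14,-0.38,0,0,0,-0.38,1],
  [-0.15,-0.41,0.004,0,0,-0.41,1],
  [-0.157,-0.425,0.004,0.01,0,-0.428,1],
  [-0.157,-0.425,0.004,0.01,0,-0.428,1],
  [-0.157,-0.425,0.004,0.01,0,-0.428,1],
  [-0.157,-0.425,0.004,0.01,0,-0.428,1],
])

```text
t: 24.5
tool_pos: [0.3951, -0.2966, 0.313]
orientation: [-2.823, -1.361, 0.003]
force: [1.3, 0.4, -0.8]
opening: 0.0298
```

Run:
```python
from fit import *; from mv import *; import pickle
show()
y=RK[2]+np.pi/2
plan([(rk(-.035,0,.0895),down(y))])
c={n:cam(n) for n in("top","side")}; pickle.dump(c,open("c2.pkl","wb"))
G=grads(c); s=read_state(); R0=R.from_rotvec(s["orientation"]).as_matrix(); g=s["tool_pos"]+R0[:,2]*.167
z=g[2]-.0205
for n in c: print(n, np.round(fit({n:c[n]},G,M['keeper'],g[0],g[1],RK[2],z,r=.02,ryaw=.06),4), score({n:c[n]},G,M['keeper'],g[0],g[1],RK[2],z))
```

```text
t 24.50 tip [ 0.3943 -0.2956  0.146 ] xyaw 0.898 z [-0.005  0.006 -1.   ] open 0.0298 F [ 1.3  0.4 -0.8] q [-7.480e-01 -9.100e-02  1.883e+00  1.000e-03  1.358e+00 -7.600e-02]
row [0.0002, 0.0026, 0.113] [-0.0099, -0.0017, -0.0001]  rows>=2
top [ 0.3979 -0.2851 -0.7071 28.0603] 23.182558905234345
side [ 0.396  -0.2896 -0.6719 20.001 ] 12.860150700541652
```

Emit:
send_rows([
  [0,0.003,0.03,-0.01,0,0,1],
  [0,0.003,0.06,-0.01,0,0,1],
  [0,0.003,0.08,-0.01,0,0,1],
  [0,0.003,0.09,-0.01,0,0,1],
  [0,0.003,0.095,-0.01,0,0,1],
  [0,0.003,0.1,-0.01,0,0,1],
  [0,0.003,0.1,-0.01,0,0,1],
])

```text
t: 25.3
tool_pos: [0.3957, -0.2969, 0.2633]
orientation: [-2.83, -1.364, -0.002]
force: [0.6, 0.6, -0.9]
opening: 0.0298
```

Run:
```python
from fit import *; from mv import *; import pickle
show()
y=RK[2]+np.pi/2
plan([(rk(-.035,0,.0890),down(y))])
c={n:cam(n) for n in("top","side")}
G=grads(c); s=read_state(); R0=R.from_rotvec(s["orientation"]).as_matrix(); g=s["tool_pos"]+R0[:,2]*.167
z=g[2]-.0205
for n in c: print(n, np.round(fit({n:c[n]},G,M['keeper'],g[0],g[1],RK[2],z,r=.02,ryaw=.06),4), score({n:c[n]},G,M['keeper'],g[0],g[1],RK[2],z))
```

```text
t 25.30 tip [ 0.3958 -0.2967  0.0963] xyaw 0.899 z [ 0.001  0.001 -1.   ] open 0.0298 F [ 0.6  0.6 -0.9] q [-7.480e-01 -3.800e-02  1.929e+00  1.000e-03  1.251e+00 -7.600e-02]
row [0.0001, 0.0005, 0.0146] [0.0005, -0.0016, 0.0005]  rows>=1
top [ 0.3978 -0.287  -0.7163 26.5433] 23.348048911719886
side [ 0.3973 -0.2923 -0.6729 18.04  ] 14.113524450589615
```

Emit:
send_rows([
  [0,0,0.005,0,0,0,1],
  [0,0,0.01,0,0,0,1],
  [0,0,0.013,0,0,0,1],
  [0,0,0.015,0,0,0,1],
  [0,0,0.015,0,0,0,1],
])

```text
t: 25.9
tool_pos: [0.3955, -0.2967, 0.2555]
orientation: [-2.829, -1.364, -0.002]
force: [0.7, -0.4, -1.0]
opening: 0.0298
```

Emit:
send_rows([
  [0,0,0.001,0,0,0,1],
  [0,0,0.002,0,0,0,1],
  [0,0,0.002,0,0,0,1],
  [0,0,0.002,0,0,0,1],
])

```text
t: 26.3
tool_pos: [0.3956, -0.2968, 0.2548]
orientation: [-2.829, -1.364, -0.002]
force: [-0.2, 0.2, -0.8]
opening: 0.0296
```

Emit:
send_rows([
  [0,0,0.002,0,0,0,0.5],
  [0,0,0.002,0,0,0,0.5],
  [0,0,0.002,0,0,0,0.5],
  [0,0,0.002,0,0,0,0.5],
  [0,0,-0.03,0,0,0,0.5],
  [0,0,-0.1,0,0,0,0.5],
  [0,0,-0.2,0,0,0,0.5],
  [0,0,-0.28,0,0,0,0.3],
  [0.5,-0.45,-0.28,0,0,0.2,0],
  [0.5,-0.45,-0.28,0,0,0.2,0],
  [0.5,-0.45,-0.28,0,0,0.2,0],
  [0.5,-0.45,-0.28,0,0,0.2,0],
  [0.5,-0.45,-0.28,0,0,0.2,0],
  [0.5,-0.45,-0.28,0,0,0.2,0],
  [0.5,-0.45,-0.28,0,0,0.2,0],
  [0.5,-0.45,-0.28,0,0,0.2,0],
  [0.5,-0.45,-0.28,0,0,0.2,0],
])

```text
t: 28.0
tool_pos: [0.375, 0.0394, 0.3951]
orientation: [2.926, 1.143, 0.002]
force: [0.4, -0.3, 0.0]
opening: 0.0932
```

Run:
```python
from fit import *; from mv import *; import pickle
show()
c={n:cam(n) for n in("top","side")}; pickle.dump(c,open("c3.pkl","wb"))
G=grads(c); g=rk(-.035,0,.068)
def loc(r):
    d=np.array(r[:2])-RK[:2]; cc,s=np.cos(RK[2]),np.sin(RK[2]); return np.round([cc*d[0]+s*d[1],-s*d[0]+cc*d[1],r[2]-RK[2],r[3]],4)
for n in c: print(n,"keeper in rack", loc(fit({n:c[n]},G,M['keeper'],g[0],g[1],RK[2],.068,r=.015,ryaw=.06)))
print("both",loc(fit(c,G,M['keeper'],g[0],g[1],RK[2],.068,r=.015,ryaw=.06)))
p=plane(c["top"],[[214,208]],.022)[0]
for cc_ in (c,{"top":c["top"]},{"side":c["side"]}): print("blank",np.round(fit(cc_,G,M['blank'],p[0],p[1],0,0,useyaw=False,r=.03),4))
J=(.4132,.3526,1.156)
plan([((J[0],J[1],.25),down(J[2]+np.pi/2))])
```

```text
t 28.00 tip [0.3752 0.0395 0.2281] xyaw 0.745 z [ 0.001  0.001 -1.   ] open 0.0932 F [ 0.4 -0.3  0. ] q [-3.200e-02 -5.130e-01  2.068e+00  1.000e-03  1.585e+00  7.940e-01]
top keeper in rack [-3.6000e-02  3.7000e-03 -1.8000e-03  4.3577e+01]
side keeper in rack [-3.71000e-02  5.40000e-03 -2.10000e-03  2.97596e+01]
both [-3.6500e-02  4.3000e-03 -2.8000e-03  3.6153e+01]
blank [ 0.6166  0.228   0.     20.5018]
blank [ 0.6209  0.2141  0.     25.7254]
blank [ 0.6176  0.2018  0.     28.4196]
row [0.4808, -0.4128, -0.0435] [0.0016, -0.0005, -2.5284]  rows>=14
```

Emit:
send_rows([
  [0.1,-0.08,-0.02,0,0,-0.15,0],
  [0.2,-0.16,-0.05,0,0,-0.33,0],
  [0.3,-0.24,-0.08,0,0,-0.5,0],
  [0.38,-0.32,-0.1,0,0,-0.67,0],
  [0.44,-0.38,-0.1,0,0,-0.84,0],
  [0.48,-0.413,-0.1,0,0,-1,0],
  [0.48,-0.413,-0.1,0,0,-1,0],
  [0.48,-0.413,-0.1,0,0,-1,0],
])

```text
t: 28.9
tool_pos: [0.4137, 0.3541, 0.4448]
orientation: [-2.269, -2.172, -0.001]
force: [0.1, -0.4, 1.0]
opening: 0.0929
```

Emit:
send_rows([
  [0,0,0,0,0,-0.19,0],
  [0,0,0,0,0,-0.38,0],
  [0,0,0,0,0,-0.57,0],
  [0,0,0,0,0,-0.76,0],
  [0,0,0,0,0,-0.95,0],
  [0,0,0,0,0,-1,0],
])

```text
t: 29.5
tool_pos: [0.4138, 0.3507, 0.4451]
orientation: [1.263, 2.876, 0.0]
force: [0.7, 0.6, 0.4]
opening: 0.0926
```

```bash
cat >> mv.py <<'E'
J=np.array([.4132,.3526,1.156])
RJ=R.from_euler('z',J[2]).as_matrix()
LEG=np.array([J[0],J[1],.12])
def legR(tau):  # body tilted by tau towards jig +x; tool x = jig y
    b=RJ@np.array([np.sin(tau),0,np.cos(tau)]); z=-b; x=RJ[:,1]; return np.c_[x,np.cross(z,x),z]
def legP(tau,back): return LEG-legR(tau)[:,2]*back   # grasp point, backed off along the tool
E
python3 - <<'E'
from mv import *
show()
for t in(0,20,30): print(t); plan([(legP(np.radians(t),.12),legR(np.radians(t)))])
E
```

```text
t 29.50 tip [0.414  0.3507 0.2781] xyaw 2.314 z [ 0.001  0.    -1.   ] open 0.0926 F [0.7 0.6 0.4] q [ 0.609 -0.04   1.59  -0.     1.59  -0.135]
0
row [0.0036, 0.0015, 0.0762] [0.0006, 0.0007, -0.5253]  rows>=3
20
row [0.0824, 0.1814, 0.1109] [0.4387, -0.091, -0.52]  rows>=4
30
row [0.1188, 0.2644, 0.1532] [0.6577, -0.1368, -0.5134]  rows>=5
```

Emit:
send_rows([
  [0.03,0.07,0.03,0.16,-0.03,-0.13,0],
  [0.06,0.14,0.07,0.32,-0.07,-0.26,0],
  [0.09,0.2,0.11,0.48,-0.1,-0.39,0],
  [0.119,0.264,0.153,0.658,-0.137,-0.513,0],
  [0.119,0.264,0.153,0.658,-0.137,-0.513,0],
  [0.119,0.264,0.153,0.658,-0.137,-0.513,0],
  [0.119,0.264,0.153,0.658,-0.137,-0.513,0],
])

```text
t: 30.2
tool_pos: [0.4713, 0.4847, 0.3698]
orientation: [-0.613, -2.872, 0.765]
force: [-0.1, -0.0, 0.7]
opening: 0.0928
```

Run:
```python
from mv import *
show()
t=np.radians(30); plan([(legP(t,.0),legR(t))])
s=read_state(); g=s["tool_pos"]+R.from_rotvec(s["orientation"]).as_matrix()[:,2]*.167; print("err",g-legP(t,.12))
```

```text
t 30.20 tip [0.4374 0.4088 0.2249] xyaw 2.721 z [-0.203 -0.454 -0.867] open 0.0928 F [-0.1 -0.   0.7] q [ 0.775  0.618  0.992 -0.204  2.014 -0.417]
row [-0.0008, -0.0008, 0.2429] [0.0036, -0.0029, -0.007]  rows>=3
err [4.12827602e-05 1.29105307e-03 9.69849956e-04]
```

Straight in along the tool axis, then a light grip.

Emit:
send_rows([
  [0,0,0.06,0.003,-0.003,-0.007,0],
  [0,0,0.13,0.003,-0.003,-0.007,0],
  [0,0,0.2,0.003,-0.003,-0.007,0],
  [0,0,0.235,0.003,-0.003,-0.007,0],
  [0,0,0.242,0.003,-0.003,-0.007,0],
  [0,0,0.242,0.003,-0.003,-0.007,0],
  [0,0,0.242,0.003,-0.003,-0.007,0.4],
  [0,0,0.242,0.003,-0.003,-0.007,0.4],
  [0,0,0.242,0.003,-0.003,-0.007,1],
  [0,0,0.242,0.003,-0.003,-0.007,1],
  [0,0,0.242,0.003,-0.003,-0.007,1],
  [0,0,0.242,0.003,-0.003,-0.007,1],
], grip_force=15)

```text
t: 31.4
tool_pos: [0.4452, 0.4311, 0.2641]
orientation: [-0.598, -2.873, 0.773]
force: [-0.7, -0.9, -0.2]
opening: 0.05
```

Run:
```python
from mv import *
show()
for t in (15,0,-14): plan([(legP(np.radians(t),.0),legR(np.radians(t)))])
```

```text
t 31.40 tip [0.4117 0.3544 0.1196] xyaw 2.731 z [-0.201 -0.46  -0.865] open 0.0500 F [-0.7 -0.9 -0.2] q [ 0.748  0.541  1.296 -0.206  1.789 -0.407]
row [-0.0043, -0.0892, 0.0118] [-0.3357, 0.001, 0.0051]  rows>=2
row [-0.0039, -0.1697, 0.0454] [-0.6691, 0.0004, 0.0052]  rows>=4
row [-0.0036, -0.2346, 0.0945] [-0.9802, -0.0003, 0.0053]  rows>=6
```

Emit:
send_rows([
  [0,0,0,0,0,0,1],
  [0,0,0,0,0,0,1],
  [0,0,0,0,0,0,1],
  [0,0,0,0,0,0,1],
])

```text
t: 31.8
tool_pos: [0.4453, 0.4313, 0.2639]
orientation: [-0.598, -2.874, 0.771]
force: [2.6, 5.2, -5.7]
opening: 0.0457
```

Run:
```python
from mv import *
show()
s=read_state(); R0=R.from_rotvec(s["orientation"]).as_matrix(); g=s["tool_pos"]+R0[:,2]*.167
print("grasp in jig",RJ.T@(g-LEG))
for t in range(30,-16,-5): plan([(legP(np.radians(t),.0),legR(np.radians(t)))])
```

```text
t 31.80 tip [0.4118 0.3547 0.1194] xyaw 2.731 z [-0.2   -0.459 -0.866] open 0.0457 F [ 2.6  5.2 -5.7] q [ 0.748  0.54   1.296 -0.206  1.788 -0.407]
grasp in jig [ 0.00136392  0.00207885 -0.00062447]
row [-0.0046, -0.0032, 0.0003] [-0.0008, 0.0018, 0.0051]  rows>=1
row [-0.0045, -0.0323, 0.0016] [-0.1119, 0.0016, 0.0051]  rows>=1
row [-0.0044, -0.0612, 0.0054] [-0.223, 0.0013, 0.0052]  rows>=2
row [-0.0043, -0.0897, 0.0117] [-0.3342, 0.0011, 0.0053]  rows>=2
row [-0.0041, -0.1174, 0.0205] [-0.4453, 0.0009, 0.0053]  rows>=3
row [-0.004, -0.1444, 0.0317] [-0.5564, 0.0007, 0.0054]  rows>=3
row [-0.0039, -0.1702, 0.0451] [-0.6675, 0.0004, 0.0054]  rows>=4
row [-0.0038, -0.1948, 0.0608] [-0.7786, 0.0002, 0.0055]  rows>=5
row [-0.0037, -0.2179, 0.0786] [-0.8897, -0.0001, 0.0055]  rows>=5
row [-0.0035, -0.2393, 0.0983] [-1.0008, -0.0003, 0.0055]  rows>=6
```

Emit:
send_rows([
  [0,-0.029,0.001,-0.111,0,0,1],
  [0,-0.058,0.005,-0.222,0,0,1],
  [0,-0.086,0.011,-0.333,0,0,1],
  [0,-0.114,0.02,-0.445,0,0,1],
  [0,-0.141,0.031,-0.556,0,0,1],
  [0,-0.167,0.045,-0.667,0,0,1],
  [0,-0.192,0.06,-0.778,0,0,1],
  [0,-0.215,0.078,-0.889,0,0,1],
  [0,-0.236,0.098,-1,0,0,1],
  [0,-0.236,0.098,-1,0,0,1],
])

```text
t: 32.8
tool_pos: [0.3942, 0.3147, 0.281]
orientation: [0.627, 2.996, 0.403]
force: [4.4, 16.1, -9.5]
opening: 0.0453
```

Run:
```python
from mv import *
show()
s=read_state(); R0=R.from_rotvec(s["orientation"]).as_matrix(); g=s["tool_pos"]+R0[:,2]*.167
b=-RJ.T@R0[:,2]; tau=np.arctan2(b[0],b[2]); print("grasp in jig",RJ.T@(g-LEG),"tau deg",np.degrees(tau), b)
for t in range(-15,-61,-5): plan([(g+legR(tau)[:,2]*0-legR(np.radians(t))[:,2]*0,legR(np.radians(t)))])
```

```text
t 32.80 tip [0.4117 0.3551 0.1199] xyaw 2.729 z [ 0.105  0.242 -0.964] open 0.0453 F [ 4.4 16.1 -9.5] q [ 0.511 -0.15   2.011  0.183  1.073 -0.718]
grasp in jig [ 1.71949908e-03  2.38032845e-03 -6.71410729e-05] tau deg -15.313287918412307 [-0.26409647 -0.00142584  0.96449522]
row [0.0005, 0.0018, 0.0] [0.007, -0.0018, 0.0025]  rows>=1
row [0.0005, -0.0273, 0.0011] [-0.1041, -0.0019, 0.0024]  rows>=1
row [0.0006, -0.0562, 0.0048] [-0.2153, -0.002, 0.0023]  rows>=2
row [0.0006, -0.0847, 0.0109] [-0.3264, -0.0021, 0.0022]  rows>=2
row [0.0007, -0.1125, 0.0195] [-0.4375, -0.0022, 0.0021]  rows>=3
row [0.0007, -0.1395, 0.0305] [-0.5486, -0.0023, 0.002]  rows>=3
row [0.0007, -0.1654, 0.0438] [-0.6597, -0.0024, 0.0019]  rows>=4
row [0.0008, -0.1901, 0.0594] [-0.7708, -0.0025, 0.0018]  rows>=5
row [0.0008, -0.2133, 0.077] [-0.8819, -0.0026, 0.0017]  rows>=5
row [0.0008, -0.2349, 0.0965] [-0.993, -0.0027, 0.0016]  rows>=6
```

Emit:
send_rows([
  [0,-0.026,0.002,-0.11,0,0,1],
  [0,-0.054,0.006,-0.22,0,0,1],
  [0,-0.082,0.012,-0.33,0,0,1],
  [0,-0.109,0.021,-0.44,0,0,1],
  [0,-0.136,0.032,-0.55,0,0,1],
  [0,-0.162,0.045,-0.66,0,0,1],
  [0,-0.186,0.061,-0.77,0,0,1],
  [0,-0.209,0.078,-0.88,0,0,1],
  [0,-0.209,0.078,-0.88,0,0,1],
])

```text
t: 33.7
tool_pos: [0.3583, 0.2306, 0.2162]
orientation: [0.538, 2.58, 1.334]
force: [-0.7, -1.8, 2.7]
opening: 0.0453
```

```bash
cat >> mv.py <<'E'
def legstate():
    s=read_state(); R0=R.from_rotvec(s["orientation"]).as_matrix(); g=s["tool_pos"]+R0[:,2]*.167
    b=-RJ.T@R0[:,2]; tau=np.arctan2(b[0],b[2]); print("grasp in jig mm",np.round(1000*RJ.T@(g-LEG),1),"tau deg %.1f"%np.degrees(tau),"F jig",np.round(RJ.T@s["force"],1)); return g,tau
E
python3 - <<'E'
from mv import *
show(); g,tau=legstate()
plan([(g-legR(tau)[:,2]*-.08,legR(tau))])
plan([(g-R.from_rotvec(read_state()["orientation"]).as_matrix()[:,2]*.1,None)])
E
```

```text
t 33.70 tip [0.4127 0.3555 0.1196] xyaw 2.731 z [ 0.326  0.748 -0.578] open 0.0453 F [-0.7 -1.8  2.7] q [ 0.121 -0.398  2.496  1.178  0.866 -1.778]
grasp in jig mm [ 2.5  1.6 -0.4] tau deg -54.7 F jig [-1.9 -0.1  2.7]
row [0.0006, 0.0, 0.16] [0.0, -0.0043, 0.0027]  rows>=2
row [-0.0, -0.0, -0.2] [0.0, 0.0, 0.0]  rows>=3
```

Run:
```python
from mv import *
g,tau=legstate()
for d in (7,14,21,28,35,42): plan([(g,legR(tau+np.radians(d)))])
```

```text
grasp in jig mm [ 2.5  1.6 -0.4] tau deg -54.7 F jig [-1.9 -0.1  2.7]
row [0.001, 0.0407, 0.0025] [0.1556, -0.0041, 0.003]  rows>=1
row [0.0009, 0.0808, 0.0099] [0.3111, -0.0039, 0.0033]  rows>=2
row [0.0008, 0.1197, 0.0222] [0.4667, -0.0037, 0.0035]  rows>=3
row [0.0007, 0.1568, 0.0391] [0.6222, -0.0035, 0.0037]  rows>=4
row [0.0005, 0.1916, 0.0604] [0.7778, -0.0033, 0.004]  rows>=5
row [0.0004, 0.2235, 0.0858] [0.9333, -0.0031, 0.0042]  rows>=5
```

Emit:
send_rows([
  [0,0,0,0,0,0,0.5],
  [0,0,0,0,0,0,0],
  [0,0,0,0,0,0,0],
  [0,0,0,0,0,0,0],
  [0,0,0,0,0,0,0],
  [0,0,0,0,0,0,0],
  [0,0,0,0,0,0,0],
  [0,0.041,0.002,0.156,0,0,0],
  [0,0.081,0.01,0.311,0,0,0],
  [0,0.12,0.022,0.467,0,0,0],
  [0,0.157,0.039,0.622,0,0,0],
  [0,0.192,0.06,0.778,0,0,0],
  [0,0.223,0.086,0.933,0,0,0],
  [0,0.223,0.086,0.933,0,0,0],
])

```text
t: 35.1
tool_pos: [0.3991, 0.3253, 0.283]
orientation: [0.625, 3.016, 0.328]
force: [-0.4, -0.1, -0.3]
opening: 0.0928
```

Run:
```python
from mv import *
show();g,tau=legstate()
s=read_state()
for d in (6,13): plan([(g,legR(tau+np.radians(d)))])
t=0; plan([(g-legR(t)[:,2]*.1,legR(t)),((.40,.10,.28),legR(0))])
```

```text
t 35.10 tip [0.4134 0.3582 0.12  ] xyaw 2.733 z [ 0.086  0.197 -0.977] open 0.0928 F [-0.4 -0.1 -0.3] q [ 0.537 -0.102  1.959  0.141  1.112 -0.677]
grasp in jig mm [ 5.3  2.1 -0. ] tau deg -12.4 F jig [-0.3  0.3 -0.3]
row [0.0002, 0.0349, 0.0018] [0.1333, -0.0011, 0.0081]  rows>=1
row [-0.0001, 0.0751, 0.0086] [0.2889, -0.0006, 0.0081]  rows>=2
row [-0.0001, 0.1149, -0.1875] [0.2762, -0.0006, 0.0081]  rows>=3
row [-0.1806, -0.3326, -0.409] [0.2762, -0.0006, 0.0081]  rows>=6
```

Emit:
send_rows([
  [0,0.035,0.002,0.133,0,0.008,0],
  [0,0.07,0.008,0.27,0,0.008,0],
  [0,0.08,-0.04,0.276,0,0.008,0],
  [0,0.1,-0.13,0.276,0,0.008,0],
  [0,0.115,-0.19,0.276,0,0.008,0],
  [0,0.115,-0.28,0.276,0,0.008,0],
  [-0.18,-0.33,-0.41,0.276,0,0.008,0],
  [-0.18,-0.33,-0.41,0.276,0,0.008,0],
  [-0.18,-0.33,-0.41,0.276,0,0.008,0],
  [-0.18,-0.33,-0.41,0.276,0,0.008,0],
  [-0.18,-0.33,-0.41,0.276,0,0.008,0],
  [-0.18,-0.33,-0.41,0.276,0,0.008,0],
  [-0.18,-0.33,-0.41,0.276,0,0.008,0],
])

```text
t: 36.4
tool_pos: [0.3983, 0.0972, 0.4459]
orientation: [-0.654, -3.072, -0.008]
force: [0.7, 0.8, -0.4]
opening: 0.0929
```

```bash
cat > leg.py <<'E'
from mv import *; from scipy.ndimage import map_coordinates
LEG2=LEG+RJ@np.array([.0024,0,0])
def prof(c,off=(0,0,0)):
    # brightness on the leg's skin against angle, averaged along the length
    ph=np.radians(np.arange(-100,101,5)); ys=np.linspace(-.03,.03,13); out=[]
    im=c["img"].astype(float)
    for a in ph:
        P=np.array([LEG2+RJ@(np.array([.023*np.sin(a),y,.023*np.cos(a)])+off) for y in ys]); uv=proj(c,P)
        n=RJ@np.array([np.sin(a),0,np.cos(a)]); cp=-c["R"].T@c["tvec"]; vis=n@(cp-P.mean(0))>0
        v=[map_coordinates(im[:,:,k],[uv[:,1],uv[:,0]],order=1).mean() for k in range(3)]
        out.append((int(round(np.degrees(a))),bool(vis),*[int(x) for x in v]))
    return out
if __name__=="__main__":
    show()
    for n in("top","side"):
        c=cam(n); print(n); print([ (o[0],o[2],o[4]) for o in prof(c) if o[1]])
E
python3 leg.py
```

```text
t 36.40 tip [0.3984 0.098  0.2789] xyaw 2.722 z [ 0.001  0.005 -1.   ] open 0.0929 F [ 0.7  0.8 -0.4] q [ 0.112 -0.419  1.911  0.005  1.648 -1.039]
top
[(-100, 89, 32), (-95, 88, 32), (-90, 86, 32), (-85, 84, 32), (-80, 84, 34), (-75, 87, 36), (-70, 92, 38), (-65, 99, 41), (-60, 107, 45), (-55, 116, 49), (-50, 124, 52), (-45, 133, 56), (-40, 141, 59), (-35, 149, 63), (-30, 157, 67), (-25, 164, 70), (-20, 171, 73), (-15, 177, 76), (-10, 181, 78), (-5, 174, 75), (0, 149, 62), (5, 110, 41), (10, 85, 27), (15, 94, 31), (20, 121, 45), (25, 147, 59), (30, 162, 68), (35, 162, 69), (40, 157, 66), (45, 152, 62), (50, 148, 58), (55, 146, 56), (60, 146, 54), (65, 145, 53), (70, 145, 52), (75, 146, 52)]
side
[(-100, 77, 53), (-95, 75, 52), (-90, 74, 53), (-85, 76, 55), (-80, 78, 56), (-75, 81, 59), (-70, 85, 61), (-65, 88, 63), (-60, 91, 65), (-55, 94, 68), (-50, 96, 69), (-45, 99, 70), (-40, 101, 72), (-35, 104, 74), (-30, 106, 77), (-25, 109, 79), (-20, 112, 82), (-15, 114, 83), (-10, 115, 83), (-5, 114, 82), (0, 112, 79), (5, 109, 76), (10, 107, 74), (15, 106, 72), (20, 106, 71), (25, 106, 70), (30, 107, 70), (35, 109, 71), (40, 111, 71)]
```

```bash
cat > sil.py <<'E'
from leg import *
def lines(n,c):
    im=c["img"].astype(float); cp=-c["R"].T@c["tvec"]
    v=RJ.T@(LEG2-cp); v[1]=0; v/=np.linalg.norm(v); w=np.array([-v[2],0,v[0]])*-1
    if w[0]<0:w=-w
    ys=np.linspace(-.03,.03,25); print(n,"w",w.round(3))
    off=np.arange(-34,35,2)/1000.
    for o in off:
        uv=proj(c,np.array([LEG2+RJ@(w*o+np.array([0,y,0])) for y in ys]))
        print(int(o*1000),[int(map_coordinates(im[:,:,k],[uv[:,1],uv[:,0]],order=1).mean()) for k in range(3)],end=" ")
    print()
for n in("top","side"): lines(n,cam(n))
E
python3 sil.py
```

```text
top w [0.974 0.    0.226]
-34 [88, 53, 25] -32 [102, 60, 28] -30 [118, 69, 32] -28 [128, 75, 34] -26 [119, 72, 34] -24 [99, 63, 32] -22 [85, 59, 33] -20 [89, 65, 37] -18 [101, 75, 43] -16 [113, 84, 48] -14 [125, 92, 52] -12 [134, 100, 57] -10 [143, 107, 61] -8 [152, 114, 64] -6 [160, 120, 68] -4 [167, 126, 71] -2 [173, 131, 74] 0 [178, 135, 77] 2 [180, 137, 77] 4 [167, 126, 71] 6 [137, 99, 55] 8 [97, 65, 34] 10 [86, 53, 27] 12 [109, 72, 38] 14 [140, 101, 55] 16 [161, 120, 67] 18 [160, 120, 68] 20 [150, 110, 61] 22 [146, 103, 54] 24 [147, 102, 51] 26 [149, 102, 50] 28 [149, 103, 50] 30 [149, 103, 51] 32 [149, 102, 50] 34 [149, 103, 51] 
side w [0.668 0.    0.744]
-34 [143, 118, 85] -32 [139, 114, 82] -30 [133, 109, 79] -28 [124, 102, 74] -26 [114, 93, 69] -24 [102, 84, 63] -22 [91, 76, 58] -20 [82, 70, 54] -18 [77, 67, 53] -16 [75, 66, 53] -14 [77, 68, 55] -12 [81, 72, 58] -10 [85, 76, 61] -8 [90, 80, 64] -6 [94, 83, 67] -4 [98, 87, 70] -2 [103, 91, 73] 0 [107, 95, 76] 2 [112, 99, 79] 4 [116, 103, 82] 6 [121, 107, 85] 8 [126, 112, 89] 10 [130, 115, 92] 12 [132, 117, 93] 14 [133, 118, 93] 16 [130, 114, 91] 18 [123, 108, 85] 20 [116, 100, 78] 22 [112, 95, 73] 24 [113, 95, 72] 26 [119, 99, 75] 28 [124, 104, 78] 30 [127, 107, 80] 32 [129, 108, 81] 34 [130, 109, 81]
```

```bash
sed -i 's/^LEG=np.array.*/LEG=np.array([J[0],J[1],.12])+RJ@np.array([.0024,0,0])/' mv.py; sed -i 's/^LEG2=.*/LEG2=LEG/' leg.py
python3 - <<'E'
from mv import *
t=np.radians(10); plan([(legP(t,.12),legR(t)),(legP(t,.0),legR(t))])
E
```

```text
row [0.1767, 0.5792, 0.0887] [0.2255, -0.0027, 0.0003]  rows>=7
row [0.1762, 0.5369, 0.325] [0.2255, -0.0027, 0.0003]  rows>=7
```

Emit:
send_rows([
  [0.04,0.1,0,0.05,0,0,0],
  [0.08,0.2,0,0.1,0,0,0],
  [0.11,0.3,0,0.15,0,0,0],
  [0.14,0.4,0.02,0.2,0,0,0],
  [0.16,0.5,0.05,0.225,0,0,0],
  [0.177,0.579,0.089,0.225,0,0,0],
  [0.177,0.579,0.089,0.225,0,0,0],
  [0.177,0.57,0.14,0.225,0,0,0],
  [0.177,0.56,0.2,0.225,0,0,0],
  [0.177,0.548,0.26,0.225,0,0,0],
  [0.176,0.54,0.31,0.225,0,0,0],
  [0.176,0.537,0.325,0.225,0,0,0],
  [0.176,0.537,0.325,0.225,0,0,0.3],
  [0.176,0.537,0.325,0.225,0,0,0.3],
])

```text
t: 38.0
tool_pos: [0.4271, 0.3807, 0.2861]
orientation: [-0.639, -3.027, 0.263]
force: [-0.1, -0.1, 0.3]
opening: 0.0811
```

Emit:
send_rows([
  [0,0,0,0,0,0,1],
  [0,0,0,0,0,0,1],
  [0,0,0,0,0,0,1],
  [0,0,0,0,0,0,1],
  [0,0,0,0,0,0,1],
  [0,0,0,0,0,0,1],
])

```text
t: 38.6
tool_pos: [0.4271, 0.3802, 0.2849]
orientation: [-0.64, -3.026, 0.264]
force: [1.0, 2.8, 1.5]
opening: 0.046
```

Run:
```python
from mv import *
show();g,tau=legstate()
for d in (-4,-8,-12,-16,-17.5): plan([(g,legR(tau+np.radians(d)))])
```

```text
t 38.60 tip [0.4152 0.3538 0.1204] xyaw 2.724 z [-0.071 -0.158 -0.985] open 0.0460 F [1.  2.8 1.5] q [ 0.665  0.224  1.612 -0.081  1.46  -0.474]
grasp in jig mm [-0.5 -1.4  0.4] tau deg 10.0 F jig [2.9 0.2 1.5]
row [0.0004, -0.0233, 0.0008] [-0.0889, -0.0018, -0.0028]  rows>=1
row [0.0004, -0.0465, 0.0033] [-0.1778, -0.0017, -0.0028]  rows>=1
row [0.0003, -0.0694, 0.0073] [-0.2667, -0.0016, -0.0029]  rows>=2
row [0.0003, -0.0921, 0.0129] [-0.3556, -0.0015, -0.0029]  rows>=2
row [0.0003, -0.1004, 0.0155] [-0.3889, -0.0015, -0.003]  rows>=3
```

Emit:
send_rows([
  [0,-0.023,0.001,-0.089,0,0,1],
  [0,-0.046,0.003,-0.178,0,0,1],
  [0,-0.069,0.007,-0.267,0,0,1],
  [0,-0.092,0.013,-0.356,0,0,1],
  [0,-0.1,0.015,-0.389,0,0,1],
  [0,-0.1,0.015,-0.389,0,0,1],
  [0,-0.1,0.015,-0.389,0,0,1],
  [0,-0.1,0.015,-0.389,0,0,1],
])

```text
t: 39.4
tool_pos: [0.4065, 0.3339, 0.2857]
orientation: [0.644, 3.042, 0.199]
force: [2.2, 3.2, -4.6]
opening: 0.0455
```

Run:
```python
from mv import *
show();g,tau=legstate()
plan([((.40,.10,.28),legR(0))])
```

```text
t 39.40 tip [0.415  0.3538 0.1201] xyaw 2.724 z [ 0.051  0.119 -0.992] open 0.0455 F [ 2.2  3.2 -4.6] q [ 0.563 -0.037  1.886  0.079  1.186 -0.616]
grasp in jig mm [-0.6 -1.1  0.1] tau deg -7.5 F jig [ 3.8 -0.7 -4.6]
row [-0.1773, -0.3873, -0.3764] [0.1656, -0.0019, -0.0033]  rows>=6
```

Emit:
send_rows([
  [0,0,0,0,0,0,0.6],
  [0,0,0,0,0,0,0.3],
  [0,0,0,0,0,0,0.1],
  [0,0,0,0,0,0,0],
  [0,0,0,0,0,0,0],
  [0,0,0,0,0,0,0],
  [0,0,-0.06,0,0,0,0],
  [0,0,-0.14,0,0,0,0],
  [0,0,-0.22,0,0,0,0],
  [-0.05,-0.1,-0.3,0.05,0,0,0],
  [-0.177,-0.387,-0.376,0.165,0,0,0],
  [-0.177,-0.387,-0.376,0.165,0,0,0],
  [-0.177,-0.387,-0.376,0.165,0,0,0],
  [-0.177,-0.387,-0.376,0.165,0,0,0],
  [-0.177,-0.387,-0.376,0.165,0,0,0],
  [-0.177,-0.387,-0.376,0.165,0,0,0],
  [-0.177,-0.387,-0.376,0.165,0,0,0],
])

```text
t: 41.1
tool_pos: [0.3999, 0.1007, 0.4468]
orientation: [-0.65, -3.072, -0.002]
force: [-0.2, 0.2, -0.3]
opening: 0.0934
```

```bash
python3 sil.py
```

```text
top w [0.974 0.    0.226]
-34 [88, 53, 25] -32 [103, 61, 28] -30 [120, 70, 32] -28 [129, 76, 35] -26 [120, 72, 34] -24 [99, 63, 32] -22 [84, 59, 32] -20 [87, 64, 36] -18 [100, 73, 41] -16 [112, 83, 47] -14 [124, 92, 52] -12 [135, 101, 57] -10 [144, 108, 61] -8 [153, 115, 65] -6 [160, 120, 68] -4 [160, 120, 68] -2 [144, 106, 59] 0 [114, 79, 43] 2 [90, 56, 29] 4 [94, 58, 30] 6 [124, 85, 46] 8 [160, 117, 65] 10 [182, 137, 78] 12 [185, 141, 80] 14 [179, 136, 77] 16 [169, 128, 73] 18 [157, 117, 66] 20 [148, 108, 59] 22 [144, 102, 53] 24 [147, 102, 51] 26 [149, 103, 51] 28 [149, 103, 51] 30 [149, 103, 51] 32 [149, 103, 51] 34 [149, 103, 51] 
side w [0.668 0.    0.744]
-34 [145, 119, 86] -32 [144, 118, 85] -30 [139, 114, 82] -28 [132, 108, 78] -26 [121, 99, 72] -24 [107, 88, 65] -22 [93, 78, 59] -20 [82, 70, 54] -18 [76, 66, 52] -16 [74, 65, 52] -14 [75, 67, 54] -12 [78, 69, 56] -10 [81, 72, 58] -8 [84, 75, 60] -6 [88, 78, 63] -4 [92, 82, 66] -2 [98, 87, 69] 0 [103, 92, 73] 2 [108, 96, 76] 4 [112, 100, 79] 6 [116, 103, 82] 8 [120, 106, 85] 10 [121, 107, 85] 12 [118, 104, 83] 14 [112, 98, 78] 16 [106, 92, 72] 18 [104, 89, 70] 20 [108, 92, 72] 22 [114, 97, 76] 24 [120, 102, 78] 26 [123, 104, 80] 28 [125, 106, 81] 30 [126, 107, 81] 32 [128, 107, 81] 34 [128, 108, 81]
```

```bash
cat > legfit.py <<'E'
from leg import *
def run(c,name):
    im=c["img"].astype(float); cp=-c["R"].T@c["tvec"]
    v=RJ.T@(LEG2-cp); v[1]=0; D=np.linalg.norm(v); v/=D; w=np.array([-v[2],0,v[0]])*-1
    if w[0]<0:w=-w
    tilt=np.arctan2(w[2],w[0])
    off=np.arange(-29,31,.5)
    ys=np.linspace(-.032,.032,40)
    pr=np.array([[map_coordinates(im[:,:,k],[uv[:,1],uv[:,0]],order=1).mean() for k in range(3)] for uv in [proj(c,np.array([LEG2+RJ@(w*o/1000+np.array([0,y,0])) for y in ys])) for o in off]])
    fine=np.arange(-45,46,.1)
    from scipy.ndimage import gaussian_filter1d
    def model(p):
        cx,ph,sg=p[:3]; x=(fine-cx)/23; ins=np.abs(x)<1; ang=np.arcsin(np.clip(x,-1,1))-tilt  # mark angle phi
        out=[]
        for k in range(3):
            q=p[3+k*8:11+k*8]
            leg=q[0]+q[1]*x+q[2]*x**2+q[3]*x**3
            f=np.where(ins,leg,np.where(x<0,q[4]+q[5]*(x+1),q[6]))
            f=np.where(ins&(np.abs(ang-ph)<3.5/23),q[7],f)
            out.append(np.interp(off,fine,gaussian_filter1d(f,sg/.1)))
        return np.array(out).T
    best=None
    for c0 in(-2,0):
        for p0 in(-.1,.1):
            x0=[c0,p0,2.2]+sum([[pr[:,k].mean(),20,0,0,pr[0,k],0,pr[-1,k],pr[:,k].min()*.8] for k in range(3)],[])
            o=least_squares(lambda p:(model(p)-pr).ravel(),x0)
            if best is None or o.cost<best.cost:best=o
    p=best.x; J_=best.jac; cov=np.linalg.pinv(J_.T@J_)*2*best.cost/(pr.size-len(p))
    print(name,"centre mm %.2f phi deg %.2f sig %.2f"%(p[0],np.degrees(p[1]),p[2]),"sd",np.sqrt(cov[0,0]).round(2),np.degrees(np.sqrt(cov[1,1])).round(2),"rms %.1f"%np.sqrt(2*best.cost/pr.size))
if __name__=="__main__":
    for n in("top","side"):
        run(cam(n),n)
E
python3 legfit.py
```

```text
Traceback (most recent call last):
  File "legfit.py", line 32, in <module>
    run(cam(n),n)
    ~~~^^^^^^^^^^
  File "legfit.py", line 26, in run
    o=least_squares(lambda p:(model(p)-pr).ravel(),x0)
  File "legfit.py", line 26, in <lambda>
    o=least_squares(lambda p:(model(p)-pr).ravel(),x0)
                              ~~~~~^^^
  File "legfit.py", line 20, in model
    out.append(np.interp(off,fine,gaussian_filter1d(f,sg/.1)))
                                  ~~~~~~~~~~~~~~~~~^^^^^^^^^
ValueError: Radius must be a nonnegative integer.
```

```bash
python3 - <<'E'
s=open("legfit.py").read()
i=s.index("    def model(p):"); j=s.index('if __name__')
s=s[:i]+'''    from scipy.optimize import minimize
    st=lambda t:1/(1+np.exp(-np.clip(t/.15,-40,40)))
    def cost(p):
        cx,ph,sg=p; sg=np.clip(sg,.8,5); X=fine-cx; x=np.clip(X/23,-1,1)
        a,b=[23*np.sin(np.clip(ph+tilt+s_*3.5/23,-1.57,1.57)) for s_ in(-1,1)]
        mk=st(X-a)*st(b-X); L=st(-23-X); Rr=st(X-23); ins=(1-L)*(1-Rr); lg=ins*(1-mk)
        B=[lg,lg*x,lg*x**2,lg*x**3,L,L*(X+23)/10,Rr,mk*ins]
        A=np.array([np.interp(off,fine,gaussian_filter1d(b_,sg/.1)) for b_ in B]).T
        r=pr-A@np.linalg.lstsq(A,pr,rcond=None)[0]
        return (r**2).sum()
    best=min((minimize(cost,[c0,p0,s0],method="Nelder-Mead",options=dict(initial_simplex=[[c0,p0,s0],[c0+1,p0,s0],[c0,p0+.08,s0],[c0,p0,s0+.6]])) for c0 in(-2,0,2) for p0 in(-.1,.1) for s0 in(1.8,3)),key=lambda o:o.fun)
    p=best.x; print(name,"centre %.2f phi deg %.2f sig %.2f rms %.2f"%(p[0],np.degrees(p[1]),p[2],np.sqrt(best.fun/pr.size)))
    print("  rms vs phi (deg) with centre, sigma free:",[(d,round(float(np.sqrt(min(minimize(lambda q:cost([q[0],np.radians(d),q[1]]),[c0,p[2]],method="Nelder-Mead").fun for c0 in(-2,0))/pr.size)),2)) for d in(-8,-4,-2,0,2,4,8)])
'''+s[j:]
open("legfit.py","w").write(s)
E
python3 legfit.py
```

```text
top centre -2.51 phi deg 0.73 sig 2.60 rms 1.19
  rms vs phi (deg) with centre, sigma free: [(-8, 1.77), (-4, 1.39), (-2, 1.26), (0, 1.19), (2, 1.2), (4, 1.26), (8, 1.51)]
side centre -1.93 phi deg 10.61 sig 4.20 rms 0.22
  rms vs phi (deg) with centre, sigma free: [(-8, 0.49), (-4, 0.49), (-2, 0.45), (0, 0.44), (2, 0.44), (4, 0.43), (8, 0.27)]
```

```bash
cat > ratio.py <<'E'
from leg import *; import pickle
def prf(c,w,off,ys):
    im=c["img"].astype(float)
    return np.array([[map_coordinates(im[:,:,k],[uv[:,1],uv[:,0]],order=1).mean() for k in range(3)] for uv in [proj(c,np.array([LEG2+RJ@(w*o/1000+np.array([0,y,0])) for y in ys])) for o in off]]).mean(1)
for n in("top","side"):
    c=cam(n); cp=-c["R"].T@c["tvec"]; v=RJ.T@(LEG2-cp); v[1]=0; v/=np.linalg.norm(v); w=np.array([v[2],0,-v[0]]); w=w if w[0]>0 else -w
    off=np.arange(-34,35,2); ys=np.linspace(-.03,.03,30)
    a=prf(c,w,off,ys)
    for f in("c0.pkl","c3.pkl"):
        b=prf(pickle.load(open(f,"rb"))[n],w,off,ys); print(n,f); print("base",dict(zip(off.tolist(),b.astype(int).tolist()))); print("diff",dict(zip(off.tolist(),(a-b).astype(int).tolist())))
E
python3 ratio.py
```

```text
top c0.pkl
base {-34: 55, -32: 63, -30: 73, -28: 78, -26: 74, -24: 62, -22: 55, -20: 60, -18: 69, -16: 78, -14: 88, -12: 98, -10: 106, -8: 112, -6: 118, -4: 124, -2: 130, 0: 133, 2: 135, 4: 137, 6: 140, 8: 140, 10: 138, 12: 134, 14: 129, 16: 122, 18: 112, 20: 102, 22: 97, 24: 98, 26: 100, 28: 100, 30: 100, 32: 100, 34: 100}
diff {-34: 0, -32: 1, -30: 2, -28: 2, -26: 2, -24: 2, -22: 2, -20: 2, -18: 2, -16: 2, -14: 1, -12: 0, -10: -1, -8: -1, -6: -1, -4: -8, -2: -26, 0: -53, 2: -76, 4: -76, 6: -54, 8: -26, 10: -5, 12: 1, 14: 1, 16: 1, 18: 1, 20: 2, 22: 2, 24: 1, 26: 0, 28: 0, 30: 0, 32: 0, 34: 1}
top c3.pkl
base {-34: 55, -32: 63, -30: 72, -28: 78, -26: 74, -24: 63, -22: 55, -20: 60, -18: 69, -16: 78, -14: 88, -12: 98, -10: 106, -8: 112, -6: 118, -4: 124, -2: 130, 0: 133, 2: 135, 4: 137, 6: 140, 8: 140, 10: 138, 12: 134, 14: 129, 16: 122, 18: 112, 20: 102, 22: 97, 24: 98, 26: 100, 28: 100, 30: 100, 32: 100, 34: 100}
diff {-34: 1, -32: 1, -30: 2, -28: 2, -26: 1, -24: 2, -22: 2, -20: 2, -18: 2, -16: 2, -14: 1, -12: 0, -10: -1, -8: -1, -6: -1, -4: -8, -2: -26, 0: -53, 2: -76, 4: -76, 6: -
[... 709 characters left out ...]
 26: -17, 28: -13, 30: -10, 32: -9, 34: -8}
side c3.pkl
base {-34: 117, -32: 117, -30: 116, -28: 114, -26: 109, -24: 101, -22: 91, -20: 82, -18: 76, -16: 75, -14: 77, -12: 82, -10: 87, -8: 93, -6: 100, -4: 106, -2: 112, 0: 118, 2: 125, 4: 131, 6: 136, 8: 141, 10: 144, 12: 147, 14: 148, 16: 148, 18: 146, 20: 142, 22: 136, 24: 129, 26: 124, 28: 120, 30: 118, 32: 117, 34: 117}
diff {-34: 0, -32: -1, -30: -4, -28: -8, -26: -12, -24: -15, -22: -15, -20: -13, -18: -11, -16: -10, -14: -11, -12: -13, -10: -16, -8: -20, -6: -23, -4: -25, -2: -26, 0: -28, 2: -31, 4: -33, 6: -34, 8: -36, 10: -40, 12: -45, 14: -52, 16: -57, 18: -57, 20: -51, 22: -40, 24: -29, 26: -20, 28: -16, 30: -13, 32: -12, 34: -11}
```

```bash
cat > blank.py <<'E'
from fit import *; from mv import *; import pickle
def find(c,u0,u1,v0,v1):
    # circle score on grid: use Hough on a R/G ratio image
    im=c["img"].astype(float); r=(im[:,:,0]/(im[:,:,1]+1)); return r[v0:v1,u0:u1]
if __name__=="__main__":
    show()
    c={n:cam(n) for n in("top","side")}; G=grads(c); pickle.dump(c,open("c4.pkl","wb"))
    for n,(u0,u1,v0,v1) in dict(top=(185,330,170,240),side=(255,330,160,280)).items():
        r=find(c[n],u0,u1,v0,v1); m=((r>1.62)&(r<2.6)&(c[n]["img"][v0:v1,u0:u1,0]>85)).astype(np.uint8)
        k,lab,st,ce=cv2.connectedComponentsWithStats(cv2.morphologyEx(m,cv2.MORPH_OPEN,np.ones((3,3),np.uint8)))
        for i in range(1,k):
            if st[i][4]>150: print(n,"comp",ce[i]+[u0,v0],st[i]+[u0,v0,0,0,0],"world@22",plane(c[n],[ce[i]+[u0,v0]],.022)[0].round(4))
E
python3 blank.py
python3 - <<'E'
from h import *; import pickle
c=pickle.load(open("c4.pkl","rb"))["top"]; im=c["img"]
for u in range(180,300,4): print(u,im[204,u].tolist(),end=" ")
E
```

```text
t 41.45 tip [0.3997 0.1008 0.2798] xyaw 2.725 z [-0.001  0.001 -1.   ] open 0.0930 F [ 1.1  0.3 -0.2] q [ 1.210e-01 -4.100e-01  1.903e+00  1.000e-03  1.650e+00 -1.033e+00]
top comp [214.11578947 207.93014354] [ 195  190   38   38 1045] world@22 [0.6178 0.224  0.022 ]
180 [152, 105, 52] 184 [152, 105, 51] 188 [152, 104, 51] 192 [152, 104, 51] 196 [149, 87, 39] 200 [138, 80, 35] 204 [136, 79, 35] 208 [137, 80, 36] 212 [128, 74, 33] 216 [120, 70, 30] 220 [81, 48, 23] 224 [145, 85, 37] 228 [143, 83, 36] 232 [104, 61, 27] 236 [131, 89, 44] 240 [157, 108, 53] 244 [158, 108, 52] 248 [158, 108, 52] 252 [158, 109, 54] 256 [159, 109, 53] 260 [159, 109, 53] 264 [159, 109, 53] 268 [43, 32, 24] 272 [43, 32, 24] 276 [42, 32, 24] 280 [41, 31, 24] 284 [41, 31, 23] 288 [41, 32, 23] 292 [40, 31, 23] 296 [40, 31, 24]
```

Run:
```python
from fit import *; from mv import *; import pickle
c=pickle.load(open("c4.pkl","rb")); G=grads(c)
M['rim']=circ(65,22)+circ(65,0)
for cc in({"top":c["top"]},{"side":c["side"]},c):
    print([np.round(fit(cc,G,M[m],.617,.225,0,0,useyaw=False,r=.008)[:4],4).tolist() for m in('blank','rim')])
# tenon: top image tenon centre
T=c["top"];
```

```text
[[0.6209, 0.2141, 0.0, 26.0385], [0.6222, 0.2156, 0.0, 26.1885]]
[[0.6162, 0.2285, 0.0, 22.2254], [0.6182, 0.2258, 0.0, 23.9914]]
[[0.6167, 0.228, 0.0, 20.5973], [0.6228, 0.2169, 0.0, 23.1213]]
```

Run:
```python
from mv import *
T=(.617,.225)
plan([((*T,.18),down(1.2+.79)),((*T,.18),down(1.2))])
from h import *
c=cam("top")
for uv in((168,187),(279,155),(222,162)): print(plane(c,[uv],.06)[0].round(3))
```

```text
row [-0.2964, 0.4035, 0.1997] [0.0002, -0.0023, 0.9358]  rows>=6
row [-0.2964, 0.4035, 0.1997] [-0.0008, -0.0023, 1.9417]  rows>=11
[0.686 0.37  0.06 ]
[0.787 0.002 0.06 ]
[0.767 0.191 0.06 ]
```

Emit:
send_rows([
  [-0.05,0.07,0,0,0,0.16,0],
  [-0.1,0.14,0,0,0,0.33,0],
  [-0.15,0.21,0.02,0,0,0.5,0],
  [-0.2,0.28,0.06,0,0,0.66,0],
  [-0.25,0.34,0.1,0,0,0.82,0],
  [-0.296,0.404,0.15,0,0,0.97,0],
  [-0.296,0.404,0.2,0,0,0.97,0],
  [-0.296,0.404,0.2,0,0,0.97,0],
])

```text
t: 42.4
tool_pos: [0.6162, 0.225, 0.3403]
orientation: [-1.741, -2.605, 0.011]
force: [-0.7, -0.5, -0.9]
opening: 0.093
```

Run:
```python
from mv import *
T=(.617,.225); show()
plan([((*T,.14),down(1.2)),((*T,.045),down(1.2))])
```

```text
t 42.40 tip [0.6144 0.2247 0.1733] xyaw 1.963 z [-0.011 -0.001 -1.   ] open 0.0930 F [-0.7 -0.5 -0.9] q [ 0.272  0.32   1.388  0.002  1.444 -0.121]
row [-0.0008, 0.0022, 0.0666] [-0.0141, 0.0017, 0.9718]  rows>=6
row [-0.0013, 0.0042, 0.2566] [-0.0141, 0.0017, 0.9718]  rows>=6
```

Emit:
send_rows([
  [0,0.002,0.02,0,0,0.17,0],
  [0,0.002,0.04,0,0,0.34,0],
  [0,0.002,0.06,0,0,0.51,0],
  [0,0.002,0.07,0,0,0.68,0],
  [0,0.002,0.08,0,0,0.85,0],
  [0,0.002,0.09,-0.01,0,0.97,0],
  [0,0.002,0.1,-0.01,0,0.97,0],
  [0,0.002,0.1,-0.01,0,0.97,0],
])

```text
t: 43.2
tool_pos: [0.6176, 0.2251, 0.2978]
orientation: [2.587, 1.777, 0.011]
force: [-0.6, -0.8, -0.2]
opening: 0.093
```

```bash
python3 - <<'E'
from mv import *
T=(.617,.225); show()
plan([((*T,.045),down(1.2))])
E
python3 blank.py
```

```text
t 43.20 tip [0.6188 0.2254 0.1308] xyaw 1.204 z [ 0.007  0.002 -1.   ] open 0.0930 F [-0.6 -0.8 -0.2] q [ 0.272  0.348  1.434 -0.     1.353  0.639]
row [-0.0014, -0.0021, 0.1717] [0.0077, -0.0051, 0.0048]  rows>=2
t 43.20 tip [0.6188 0.2254 0.1308] xyaw 1.204 z [ 0.007  0.002 -1.   ] open 0.0930 F [-0.6 -0.8 -0.2] q [ 0.272  0.348  1.434 -0.     1.353  0.639]
```

Emit:
send_rows([
  [-0.001,-0.002,0.06,0.008,-0.005,0,0],
  [-0.001,-0.002,0.11,0.008,-0.005,0,0],
  [-0.001,-0.002,0.145,0.008,-0.005,0,0],
  [-0.001,-0.002,0.165,0.008,-0.005,0,0],
  [-0.001,-0.002,0.171,0.008,-0.005,0,0],
  [-0.001,-0.002,0.171,0.008,-0.005,0,0],
  [-0.001,-0.002,0.171,0.008,-0.005,0,0.5],
  [-0.001,-0.002,0.171,0.008,-0.005,0,0.7],
  [-0.001,-0.002,0.171,0.008,-0.005,0,1],
  [-0.001,-0.002,0.171,0.008,-0.005,0,1],
  [-0.001,-0.002,0.171,0.008,-0.005,0,1],
  [-0.001,-0.002,0.171,0.008,-0.005,0,1],
  [-0.001,-0.002,0.171,0.008,-0.005,0,1],
  [-0.001,-0.002,0.171,0.008,-0.005,0,1],
  [-0.001,-0.002,0.171,0.008,-0.005,0,1],
], grip_force=20)

```text
t: 44.8
tool_pos: [0.6173, 0.2254, 0.2114]
orientation: [-2.592, -1.775, 0.001]
force: [-0.7, 0.1, 1.0]
opening: 0.0394
```

Run:
```python
from mv import *
show()
plan([((.630,-.041,.045),down(1.2))])
```

```text
t 44.80 tip [0.6172 0.2254 0.0444] xyaw 1.201 z [-0.001  0.    -1.   ] open 0.0394 F [-0.7  0.1  1. ] q [0.272 0.44  1.483 0.    1.218 0.642]
row [-0.4875, 0.2163, -0.0011] [-0.0009, 0.0003, 0.0009]  rows>=6
```

Emit:
send_rows([
  [-0.015,0.007,0,0,0,0,1],
  [-0.045,0.02,0,0,0,0,1],
  [-0.085,0.038,0,0,0,0,1],
  [-0.125,0.055,0,0,0,0,1],
  [-0.165,0.073,0,0,0,0,1],
  [-0.205,0.091,0,0,0,0,1],
  [-0.245,0.109,0,0,0,0,1],
  [-0.285,0.126,0,0,0,0,1],
  [-0.325,0.144,0,0,0,0,1],
  [-0.365,0.162,0,0,0,0,1],
  [-0.405,0.18,0,0,0,0,1],
  [-0.44,0.195,0,0,0,0,1],
  [-0.465,0.206,0,0,0,0,1],
  [-0.48,0.213,0,0,0,0,1],
  [-0.487,0.216,0,0,0,0,1],
  [-0.487,0.216,0,0,0,0,1],
  [-0.487,0.216,0,0,0,0,1],
])

```text
t: 46.5
tool_pos: [0.63, -0.0404, 0.2115]
orientation: [-2.592, -1.775, 0.001]
force: [-0.9, -0.5, -0.8]
opening: 0.0393
```

Run:
```python
from mv import *
show()
```

```text
t 46.50 tip [ 0.6299 -0.0404  0.0445] xyaw 1.201 z [-0.001 -0.    -1.   ] open 0.0393 F [-0.9 -0.5 -0.8] q [-0.145  0.378  1.565 -0.     1.2    0.225]
```

Emit:
send_rows([
  [0,0,0,0,0,0,0.5],
  [0,0,0,0,0,0,0.4],
  [0,0,0,0,0,0,0.3],
  [0,0,0,0,0,0,0.2],
  [0,0,0,0,0,0,0.2],
  [0,0,-0.03,0,0,0,0.2],
  [0,0,-0.1,0,0,0,0.2],
  [0,0,-0.2,0,0,0,0.2],
  [0,0,-0.3,0,0,0,0],
  [0,0,-0.4,0,0,0,0],
])

```text
t: 47.5
tool_pos: [0.6296, -0.0407, 0.4148]
orientation: [2.592, 1.775, 0.001]
force: [2.0, -0.6, -0.5]
opening: 0.0859
```

Run:
```python
from mv import *
show()
plan([((.2,-.5,.24),None)])
```

```text
t 47.50 tip [ 0.6297 -0.0407  0.2478] xyaw 1.201 z [ 0. -0. -1.] open 0.0859 F [ 2.  -0.6 -0.5] q [-0.146  0.209  1.382  0.     1.55   0.224]
row [-1.1673, -0.4688, 0.0153] [0.0, 0.0, 0.0]  rows>=13
```

Emit:
send_rows([
  [-0.1,-0.04,0,0,0,0,0],
  [-0.2,-0.08,0,0,0,0,0],
  [-0.29,-0.12,0,0,0,0,0],
  [-0.38,-0.16,0,0,0,0,0],
  [-0.47,-0.2,0,0,0,0,0],
  [-0.56,-0.24,0,0,0,0,0],
  [-0.65,-0.28,0,0,0,0,0],
  [-0.74,-0.32,0,0,0,0,0],
  [-0.83,-0.36,0,0,0,0,0],
  [-0.92,-0.4,0,0,0,0,0],
  [-1,-0.44,0,0,0,0,0],
  [-1,-0.44,0,0,0,0,0],
  [-1,-0.44,0,0,0,0,0],
])

```text
t: 48.8
tool_pos: [0.2433, -0.4277, 0.4126]
orientation: [2.594, 1.771, -0.0]
force: [0.6, 0.8, 0.0]
opening: 0.0928
```

```bash
cat > chk.py <<'E'
from fit import *; from mv import *; import pickle
show()
c={n:cam(n) for n in("top","side")}; pickle.dump(c,open("c5.pkl","wb")); G=grads(c)
for n in c: print(n,"blank",np.round(fit({n:c[n]},G,M['blank'],.63,-.041,0,0,useyaw=False,r=.012),4),"mat",np.round(fit({n:c[n]},G,M['mat'],.63,-.041,0,0,useyaw=False,r=.006),4))
# blank colour component
for n,(u0,u1,v0,v1) in dict(top=(250,340,165,245),side=(255,340,215,285)).items():
    im=c[n]["img"][v0:v1,u0:u1].astype(int); m=((im[:,:,0]>im[:,:,1]*1.45)&(im[:,:,0]>60)).astype(np.uint8)
    m=cv2.morphologyEx(m,cv2.MORPH_OPEN,np.ones((3,3),np.uint8)); k,lab,st,ce=cv2.connectedComponentsWithStats(m)
    for i in range(1,k):
        if st[i][4]>200: b=st[i]; print(n,"disc bbox",(b[:4]+[u0,v0,0,0]).tolist(),b[4],"world",plane(c[n],[ce[i]+[u0,v0]],.022)[0].round(4))
def loc(r):
    d=np.array(r[:2])-RK[:2]; cc,s=np.cos(RK[2]),np.sin(RK[2]); return np.round([cc*d[0]+s*d[1],-s*d[0]+cc*d[1],r[2]-RK[2],r[3]],4).tolist()
g=rk(-.035,0,.068)
for n in c:
    print(n,"keeper", loc(fit({n:c[n]},G,M['keeper'],g[0],g[1],RK[2],.068,r=.012,ryaw=.06)))
from legfit import run
for n in c: run(c[n],n)
# glue, tin, mallet: image change against the first picture
c0=pickle.load(open("c0.pkl","rb"))
for nm,(u0,u1,v0,v1) in dict(glue=(158,180,178,198),tin=(133,161,206,232),mallet=(215,300,142,170)).items():
    a=c["top"]["img"][v0:v1,u0:u1].astype(int);b=c0["top"]["img"][v0:v1,u0:u1].astype(int); print(nm,"mean abs change",np.abs(a-b).mean().round(2))
E
python3 chk.py
```

```text
t 48.80 tip [ 0.2433 -0.4278  0.2456] xyaw 1.198 z [ 0.    -0.001 -1.   ] open 0.0928 F [0.6 0.8 0. ] q [-1.158 -0.169  1.769 -0.     1.541 -0.785]
top blank [ 6.28700e-01 -3.90000e-02  0.00000e+00  4.58654e+01] mat [ 6.30500e-01 -4.24000e-02  0.00000e+00  6.90345e+01]
side blank [ 0.6285 -0.0389  0.     36.4753] mat [ 6.30100e-01 -3.83000e-02  0.00000e+00  5.87449e+01]
top disc bbox [273, 184, 39, 39] 1213 world [ 0.6286 -0.0393  0.022 ]
top keeper [-0.0359, 0.0084, 0.0003, 38.0617]
side keeper [-0.0399, 0.0083, 0.0382, 25.1337]
top centre -2.53 phi deg 0.83 sig 2.59 rms 1.18
  rms vs phi (deg) with centre, sigma free: [(-8, 1.77), (-4, 1.38), (-2, 1.25), (0, 1.19), (2, 1.19), (4, 1.25), (8, 1.49)]
side centre 0.72 phi deg 0.22 sig 3.51 rms 0.19
  rms vs phi (deg) with centre, sigma free: [(-8, 0.53), (-4, 0.29), (-2, 0.21), (0, 0.19), (2, 0.2), (4, 0.26), (8, 0.52)]
glue mean abs change 0.58
tin mean abs change 0.56
mallet mean abs change 0.68
```

Run:
```python
from mv import *
plan([((.36,.10,.28),None)])
```

```text
row [1.0656, -0.1656, -0.0697] [0.0, 0.0, 0.0]  rows>=11
```

Emit:
send_rows([
  [0.1,0.02,-0.03,0,0,0,0],
  [0.2,0.03,-0.07,0,0,0,0],
  [0.3,0.04,-0.07,0,0,0,0],
  [0.4,0.04,-0.07,0,0,0,0],
  [0.5,0.04,-0.07,0,0,0,0],
  [0.6,0.04,-0.07,0,0,0,0],
  [0.7,0.03,-0.07,0,0,0,0],
  [0.8,0.02,-0.07,0,0,0,0],
  [0.9,0,-0.07,0,0,0,0],
  [1,0,-0.07,0,0,0,0],
  [1,0,-0.07,0,0,0,0],
  [1,0,-0.07,0,0,0,0],
])

```text
t: 50.1
tool_pos: [0.4248, 0.0416, 0.4467]
orientation: [-2.586, -1.783, 0.001]
force: [-0.3, 0.1, -0.7]
opening: 0.0932
```

```bash
python3 chk.py
python3 - <<'E'
from fit import *; from mv import *; import pickle
c=pickle.load(open("c5.pkl","rb")); G=grads(c)
M['rim2']=circ(65,22)
# visible handle fore-part + blade edges only (ahead of keeper)
hs=seg([[-10,-12,12],[65,-12,12],[65,12,12],[-10,12,12]])+seg([[68,-4,3],[132,-4,3],[132,4,3],[68,4,3]])
cc,s=np.cos(RK[2]),np.sin(RK[2])
for y in(.084,.028,-.028):
    p=rk(0,y,.052)
    for n in c:
        r=fit({n:c[n]},G,hs,p[0],p[1],RK[2],.052,r=.012,ryaw=.05); d=np.array(r[:2])-RK[:2]
        print(n,y,np.round([cc*d[0]+s*d[1],-s*d[0]+cc*d[1],r[2]-RK[2],r[3]],4))
E
```

```text
t 50.10 tip [0.4246 0.0416 0.2797] xyaw 1.207 z [-0.001  0.    -1.   ] open 0.0932 F [-0.3  0.1 -0.7] q [-0.023 -0.367  1.871  0.     1.638  0.341]
top blank [ 6.2870e-01 -3.9000e-02  0.0000e+00  4.6447e+01] mat [ 6.30500e-01 -4.23000e-02  0.00000e+00  6.20679e+01]
side blank [ 0.6284 -0.0389  0.     37.7178] mat [ 6.3010e-01 -3.8400e-02  0.0000e+00  5.4313e+01]
top disc bbox [273, 184, 39, 39] 1208 world [ 0.6287 -0.0392  0.022 ]
top disc bbox [306, 185, 34, 60] 1168 world [ 0.5871 -0.1544  0.022 ]
top keeper [-0.0357, 0.002, -0.0018, 41.1379]
side keeper [-0.0372, 0.0053, -0.003, 30.8447]
top centre -2.59 phi deg 1.00 sig 2.59 rms 1.21
  rms vs phi (deg) with centre, sigma free: [(-8, 1.78), (-4, 1.41), (-2, 1.28), (0, 1.22), (2, 1.22), (4, 1.27), (8, 1.49)]
side centre 2.24 phi deg -25.26 sig 5.33 rms 0.66
  rms vs phi (deg) with centre, sigma free: [(-8, 1.46), (-4, 1.5), (-2, 1.49), (0, 1.47), (2, 1.42), (4, 1.31), (8, 1.02)]
glue mean abs change 0.99
tin mean abs change 0.99
mallet mean abs change 0.84
top 0.084 [ 1.55000e-02  8.72000e-02 -5.79000e-02  2.92421e+01]
side 0.084 [-2.60000e-03  8.20000e-02  1.23000e-02  2.29467e+01]
top 0.028 [8.00000e-04 2.34000e-02 2.22000e-02 3.94988e+01]
side 0.028 [-4.20000e-03  2.66000e-02  1.84000e-02  3.51554e+01]
top -0.028 [-0.00000e+00 -3.18000e-02  1.13000e-02  4.47461e+01]
side -0.028 [ 5.00000e-04 -2.87000e-02  1.44000e-02  3.58275e+01]
```

Run:
```python
from plant import ticket; print(ticket.close_job())
```

```text
the job is handed in; nothing more can be done
None
```

The bench is set up and the job was handed in at about 50 s of the 210 s allowed; `close_job` gives no verdict.

- **Chisels:** there were three wooden-handled chisels, and no fourth was visible anywhere. I laid all three in the notches at y +84, +28 and −28 mm, blades to the rear rail. I left the purple one alone. All three were in before I touched the keeper bar.
- **Keeper bar:** it lies in both slots. The last fits put its origin at about x −36 mm and y +2 to +5 mm in the rack's frame.
- **Leg:** I turned it in two gripped strokes. With the view clear, both cameras put the inlaid line within about 1° of straight up; the limit is about 7°.
- **Blank:** it was knocked a few centimetres aside during the run. I found it again and slid it onto the mat held by its tenon, never raising it. It sits within about 4 mm of the mat's centre.
- **Glue, tin and mallet:** these look unchanged from the first picture.

Some checks were weaker or disagreed:

- **No pictures late on:** the picture limit ran out after I gripped the keeper bar. From there I checked by fitting the camera images numerically and did not look at them.
- **Leg, side camera:** its last reading was −25°, and an earlier one was 10.6°. In both the arm stood in front of the leg. The clear view between them gave 0.2°.
- **Chisel at y +84:** the last top-camera fit put its origin at x +15 mm, against about −3 mm from the side camera and about 0 from its blade tip earlier. All three are inside the allowed range.
- **Camera offset:** the cameras differ by about 2–3 mm on the rack and mat, which is within the margins used.

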